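# Stand the flavour bottles up and latch the rack

### The arm

A 7-joint arm with a two-finger parallel gripper is mounted at the origin on the work surface. World frame = base frame: x ahead of the robot, y to its left, z up, the work surface at z = 0. Lengths are in m, angles in rad, forces in N, time in s.
With the tool pointing down it reaches from about 0.425 to 0.875 m from the base axis. Payload 4.7 kg.
Tool frame: the origin (TCP) lies midway between the tips of the shut fingers; the grasp point (between the pads) lies 19 mm behind it; z points along the fingers, x is the direction in which the jaws open and shut, and the axes are right-handed (so a half turn about z gives the same grasp; the last joint's range is limited). The gripper opens to 85 mm and grips with 20 to 120 N. Pads are 22 mm wide; open, the fingers measure 114 mm over their backs; the gripper's body (76 mm by 85 mm) begins 54 mm behind the grasp point. The pads swing forward as they close: fully open they stand 13 mm farther back than shut.
Start: joints at [-1.122, 0.321, -0.07, 1.45, 0.023, 1.371, -0.057], TCP at [0.274, 0.59, 0.231] pointing down, gripper open.
Joint ranges: [-2.86, 2.86], [-0.3, 2.09], [-1.38, 1.24], [0.06, 2.45], [-1.56, 4.7], [0.09, 2.05], [-2.69, 2.69]. Speed limits (rad/s): [2.57, 2.57, 3.14, 3.14, 3.14, 3.14, 3.14].

### API

Orientations are given as a unit quaternion [x, y, z, w].
In Python, from bench import env gives the robot as it stands.
- The arm moves only by the tool apply_moves, never from a script. Its argument "targets" is a list of rows, each a list of 3 entries, a list of its own where there are three numbers: the shift along the tool's x, y, z in units of 25 mm (1.0 is 25 mm), then the turn, a rotation vector about the tool's x, y, z in units of 5 degrees (1.0 is 5 degrees), then the finger opening in mm, from 0 to 85.4. A call has 1 to 8 rows; each row is the pose to reach, as a shift and turn from the pose commanded when the call began, along the tool's axes at that moment; what a row does not reach only later rows make up. A row lasts 1/8 s, in which the tool goes at most 62.5 mm and 10.7 degrees, less where a joint would pass 70% of its speed; a pose out of reach is approached as far as the arm can. A call with a gripper value outside its range is refused whole. The fingers move at their own pace and stop on an object; "grip_force" is the grip in N (left out, the last holds). Time passes only in rows, so rows that repeat a pose let the fingers close. It gives the time, the measured TCP pose, the force and the opening at its end, in the units of the state.
- env.get_state(): the state, without advancing time (a new reading comes with each control period).
- env.grab_frame(name): name is "side" or "top" or "wrist"; returns the picture (420x560x3 uint8, red, green, blue); there is no depth.
- env.camera_params(name): a dict with "vfov" (degrees; the focal length in pixels is half the picture's height over the tangent of half this angle, whatever the lens; pixels are square), "cx", "cy" (the principal point, pixels), "extrinsics" (4x4, takes a point from world to camera coordinates). Camera axes: x right, y down, z forward; pixel columns grow to the right and rows downward; lengths in m; the calibration is good to about 2 mm. A picture is of the moment at which its call begins: read the wrist's pose just before it. camera_params takes no time and is no camera call; for the wrist camera it gives the pose at the moment of the call.
- env.hand_in(): hands the job in, once; it reports no verdict.
Trained networks look in the newest picture that a camera, given by its name, has taken for a name from the list of things; names that differ only in an ending like _2 or _b are one class to them, and where a whole thing is asked for, a point or a joint stands for the part that bears it (a point fixed in the world has none). Each returns a list of dicts, best first, with "score" (0 to 1); they miss things now and then, are a little off and sometimes report something else, mostly with a low value. They report only what shows in the picture. A call takes as long as a camera call. They do not tell look-alikes from the thing itself.
- env.spot_in(camera, thing): "at" ([x, y, z] in m, in world coordinates, good to about 4 mm: the middle of the surface that is visible of it).
- env.silhouettes(camera, thing): "mask" (420x560 bool, what is visible of it).
- env.tip_of(camera, thing): "at" ([x, y, z] in m, in world coordinates, good to about 4 mm: a listed point, or the origin of a listed thing).
The state is a dict: "time": time; "qpos": joint angles; "dq": joint speeds; "tau": joint torques, N m; "ee_pos": TCP position; "orientation": TCP orientation; "contact_force": force on the tool from outside, world axes, zero at the start; "wrist_torque": the same for the moment, N m; "finger_gap": finger opening in m.
Only numpy, scipy, OpenCV 4.12 (cv2) and the standard library are available. Lean on these libraries where they do the work, as an engineer would, in place of code of your own. Each camera call takes 0.05 s, during which the arm holds its last target. There are 200 camera calls.

### The job

Some of the square flavouring bottles have tipped over, in the rack's lane and on the table around it. Stand every bottle upright on the floor of the lane, beside the ones already standing there; then push the gate at the end of the lane shut until its spring tongue snaps in behind the strike and it stays shut by itself. Leave the bowls, forks and mould where they are.

Things in the scene. Friction and masses are not known exactly. Their poses are not given: they have to be found in the camera images.
- rack: Wooden rack fixed to the table: one lane open at the top, 135 mm wide, 580 mm long. Origin: centre of its underside; y along the lane, gate at -y, closed end at +y (290 mm); x across, away from the robot. Floor 6 mm thick; walls 6 mm thick and 41 mm high, the long ones at x = +-70.5 mm.
- strike (a point): The rounded upright lip (8 mm thick) on the rack's fixed strike post, 56 mm above the table; the post, 80 mm high, stands outside the lane's open end on the robot's side, 14 mm further from the hinge than the lip.
- stood0: Square amber bottle with label, 54 x 54 x 95 mm, a 34 mm wooden ball stopper on top (ball centre on its axis 117 mm from the base, 134 mm overall), 0.4 kg. Origin: centre of the base; z runs from base to ball, x, y square to the sides. Pinched lightly (20 N) by the ball it swings and hangs nearly upright. Starts upright in the lane, near the closed end.
- stood1: Square amber bottle with label, 54 x 54 x 95 mm, a 34 mm wooden ball stopper on top (ball centre on its axis 117 mm from the base, 134 mm overall), 0.4 kg. Origin: centre of the base; z runs from base to ball, x, y square to the sides. Pinched lightly (20 N) by the ball it swings and hangs nearly upright. Starts upright in the lane, about the middle.
- tipped0: Square amber bottle with label, 54 x 54 x 95 mm, a 34 mm wooden ball stopper on top (ball centre on its axis 117 mm from the base, 134 mm overall), 0.4 kg. Origin: centre of the base; z runs from base to ball, x, y square to the sides. Pinched lightly (20 N) by the ball it swings and hangs nearly upright. Starts (if present) lying in the lane between those, ball towards the gate.
- tipped1: Square amber bottle with label, 54 x 54 x 95 mm, a 34 mm wooden ball stopper on top (ball centre on its axis 117 mm from the base, 134 mm overall), 0.4 kg. Origin: centre of the base; z runs from base to ball, x, y square to the sides. Pinched lightly (20 N) by the ball it swings and hangs nearly upright. Starts (if present) lying in the lane next to the gate, ball towards it.
- tipped2: Square amber bottle with label, 54 x 54 x 95 mm, a 34 mm wooden ball stopper on top (ball centre on its axis 117 mm from the base, 134 mm overall), 0.4 kg. Origin: centre of the base; z runs from base to ball, x, y square to the sides. Pinched lightly (20 N) by the ball it swings and hangs nearly upright. Starts (if present) lying on the table on the robot's side of the rack.
- tipped3: Square amber bottle with label, 54 x 54 x 95 mm, a 34 mm wooden ball stopper on top (ball centre on its axis 117 mm from the base, 134 mm overall), 0.4 kg. Origin: centre of the base; z runs from base to ball, x, y square to the sides. Pinched lightly (20 N) by the ball it swings and hangs nearly upright. Starts (if present) lying on the table on the robot's side of the rack.
- tipped4: Square amber bottle with label, 54 x 54 x 95 mm, a 34 mm wooden ball stopper on top (ball centre on its axis 117 mm from the base, 134 mm overall), 0.4 kg. Origin: centre of the base; z runs from base to ball, x, y square to the sides. Pinched lightly (20 N) by the ball it swings and hangs nearly upright. Starts (if present) lying on the table beyond the rack's closed end.
- gate (a joint): Angle (rad) of the gate at the lane's end: 0 shut, grows as it swings outwards from the lane (anticlockwise from above) up to 1.3. A weak spring holds it open at about 0.9 and reopens it whenever it is not latched (0.14 N m when shut). Latched it rests at about 0.02; it can be pushed to 0.
- tongue (a joint): How far (m) the sloped spring tongue on the gate's free edge is pushed in: 0 out, 0.013 in. It sticks out 16 mm along the gate, 42 to 70 mm above the table, meets the strike lip at a gate angle of about 0.2 and snaps out behind it at about 0.02. About 10 N at the gate's free end pushes it past.
- gate_hinge (a point): Point on the gate's upright hinge line, 60 mm above the table, at x = 76, y = -298 mm in the rack's frame (far side of the lane's open end).
- gate_push (a point): Point to push: on the gate's outer face, 60 mm above the table, 120 mm from the hinge line, 28 mm from the free edge. x points along the gate to the hinge, y through the gate, the way to push. Gate: a 10 mm wooden panel, 148 mm from hinge to free edge, 8 to 80 mm above the table.
- bowl_chips: Cream bowl, 140 mm wide, 45 mm high, with chocolate chips. Not part of the job. Origin: centre of its underside.
- bowl_nuts: Cream bowl, 140 mm wide, 45 mm high, with greenish pieces. Not part of the job. Origin: centre of its underside.
- fork0: Black plastic fork, about 150 mm long, 6 mm thick, on the table in front of the rack. Not part of the job. Origin: centre of its underside.
- fork1: Black plastic fork like the other, behind the rack. Not part of the job. Origin: centre of its underside.
- choc_mould: Grey chocolate mould 100 x 150 x 18 mm, filled. Not part of the job. Origin: centre of its underside.
Mind the look-alikes: they are no part of the job. Leave any yellow look-alike of the tipped4 alone. What is shaped like the tipped2 but blue is not meant.

How it is judged:
By the outcome, as a careful person would: the job done as asked, in the order asked, and still so for the second after the job is handed in, with the robot touching nothing.
Of tipped0, tipped1, tipped2, tipped3, tipped4 only 3 to 5 are there at a start; the rules pass over those that are not, and their reading is None.
At some moment in a run one of tipped2, tipped3, tipped4 may be knocked a few centimetres aside while the robot is not near it.
Once in a run the grip may slacken for a moment while it holds something.
It also fails if it takes over 210 s, if anything falls off the work surface, if the arm or the gripper's body presses on something with over 40 N, if the wrist force passes 120 N, or if a joint passes its speed limit or range.

## Working session

There is one attempt and no reset: what is moved stays moved. The work goes in short steps, Python scripts to look and compute and a tool call to move; the robot and the scene stay as the last step left them, time stands still between calls to the robot, and variables do not carry over. Pictures are saved under pics/ and viewed, on a budget of 14 in all, crops included, one or two more only if the job needs it, and the job is handed in when it is done.

Besides the shell and the picture viewer there is one more tool, called after "Request:" in YAML: its name, and indented under it one key for each argument. apply_moves: Moves the arm, as the interface text tells. Its arguments: {"type":"object","properties":{"targets":{"type":"array","items":{"type":"array"}},"grip_force":{"type":"number"}},"required":["targets"]}

```bash
mkdir -p pics; ls; cat > h.py <<'E'
from bench import env
import numpy as np, cv2
from scipy.spatial.transform import Rotation as R
def snap(c,name=None,s=1):
    f=env.grab_frame(c)
    if name: cv2.imwrite('pics/'+name,cv2.cvtColor(f,cv2.COLOR_RGB2BGR))
    return f
def cam(c):
    p=env.camera_params(c); f=210/np.tan(np.radians(p['vfov'])/2)
    return f,p['cx'],p['cy'],np.array(p['extrinsics'])
def proj(c,P):
    f,cx,cy,E=cam(c); q=E[:3,:3]@np.array(P)+E[:3,3]; return np.array([cx+f*q[0]/q[2],cy+f*q[1]/q[2]])
def ray(c,u,v,z):
    f,cx,cy,E=cam(c); d=E[:3,:3].T@np.array([(u-cx)/f,(v-cy)/f,1]); o=-E[:3,:3].T@E[:3,3]
    return o+d*(z-o[2])/d[2]
E
python3 - <<'E'
from h import *
a=snap('top');b=snap('side')
cv2.imwrite('pics/a.png',cv2.resize(cv2.cvtColor(a,cv2.COLOR_RGB2BGR),(800,600),interpolation=cv2.INTER_CUBIC))
cv2.imwrite('pics/b.png',cv2.resize(cv2.cvtColor(b,cv2.COLOR_RGB2BGR),(800,600),interpolation=cv2.INTER_CUBIC))
for c in('top','side'):
  for n in['rack','strike','gate_hinge','gate_push','stood0','tipped0','bowl_chips','bowl_nuts','fork0','choc_mould']:
    for r in env.tip_of(c,n): print(c,n,round(r['score'],2),np.round(r['at'],3),proj(c,r['at']).round())
s=env.get_state();print(s)
for c in('top','side'): print(cam(c))
E
```

```text
pics
top rack 0.9 [0.572 0.032 0.001] [237. 187.]
top strike 0.81 [ 0.474 -0.273  0.057] [340. 224.]
top strike 0.43 [ 0.551 -0.359  0.06 ] [372. 199.]
top gate_hinge 0.89 [ 0.635 -0.269  0.063] [342. 168.]
top gate_push 0.61 [ 0.549 -0.361  0.06 ] [373. 200.]
top gate_push 0.17 [ 0.261 -0.362 -0.001] [365. 303.]
top stood0 0.88 [ 0.559 -0.005  0.001] [249. 192.]
top stood0 0.75 [0.582 0.262 0.008] [160. 178.]
top stood0 0.37 [ 0.547 -0.356  0.064] [371. 200.]
top stood0 0.33 [ 0.261 -0.365 -0.002] [366. 303.]
top tipped0 0.96 [ 0.28  -0.61   0.028] [456. 302.]
top tipped0 0.95 [0.588 0.219 0.034] [172. 175.]
top tipped0 0.83 [0.628 0.412 0.028] [109. 157.]
top tipped0 0.75 [0.395 0.172 0.028] [182. 241.]
top tipped0 0.71 [ 0.569 -0.096  0.031] [280. 189.]
top tipped0 0.68 [0.186 0.332 0.029] [116. 312.]
top tipped0 0.59 [ 0.381 -0.1    0.029] [277. 253.]
top tipped0 0.45 [ 0.474 -0.272  0.056] [340. 224.]
top bowl_chips 0.9 [ 0.776 -0.106  0.001] [288. 126.]
top bowl_chips 0.47 [0.588 0.216 0.03 ] [174. 175.]
top bowl_nuts 0.86 [ 0.779  0.087 -0.003] [225. 121.]
top fork0 0.8 [ 0.72
[... 2022 characters left out ...]
, -0.01469896, -0.03333211]), 'finger_gap': 0.08549367577294573}
(np.float64(512.0606580920304), 275.34708266178234, 209.26877112731327, array([[ 0.0711389 , -0.99745308,  0.00515918, -0.12341587],
       [-0.97671542, -0.07070755, -0.20255228,  0.4957546 ],
       [ 0.20240118,  0.00937029, -0.97925786,  1.40554437],
       [ 0.        ,  0.        ,  0.        ,  1.        ]]))
(np.float64(407.31170409933776), 275.9874714372918, 203.74010728311913, array([[-0.99704173, -0.07469046,  0.01814201,  0.49156834],
       [-0.05435823,  0.51832664, -0.85345338,  0.15027285],
       [ 0.05434134, -0.8519148 , -0.52085333,  1.36587947],
       [ 0.        ,  0.        ,  0.        ,  1.        ]]))
```

View pics/a.png

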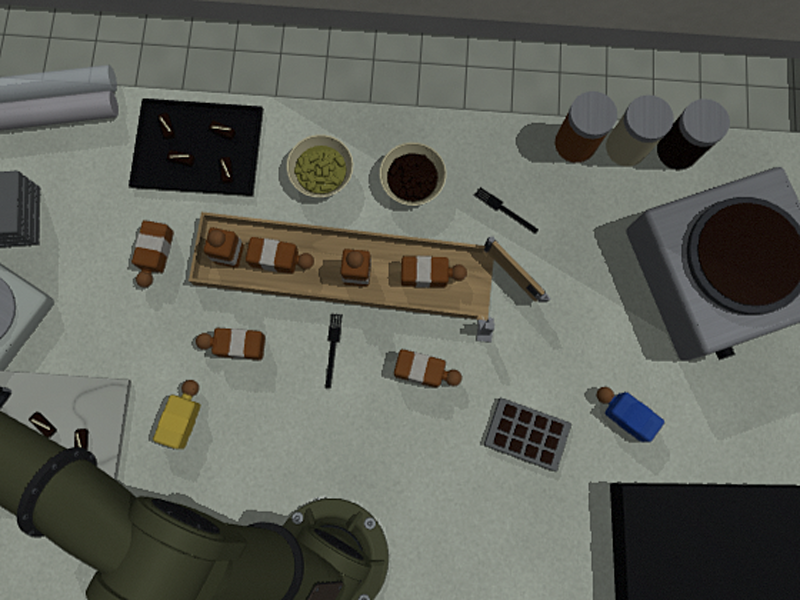

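View pics/b.png

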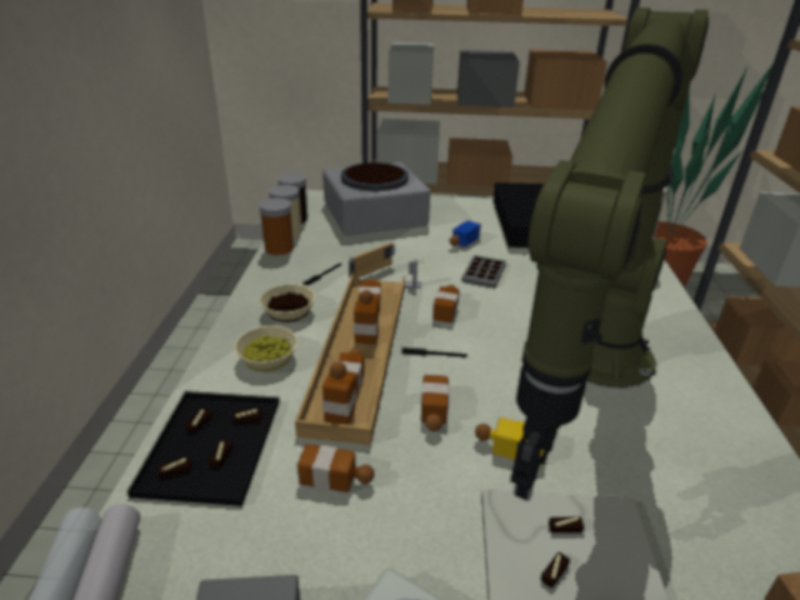

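The pictures show all five tipped amber bottles. In the top view two lie in the lane at (275,255) and (430,270). Two lie on the robot's side at (235,343) and (425,368), and one beyond the closed end at (150,250). The look-alikes are the yellow bottle at (177,420) and the blue one at (632,415). They have the wrong colour, so I exclude them.

```bash
cat >> h.py <<'E'
C0=np.array([.571,.031]);
def lying(only=None):
    """ball centres of lying amber bottles, mean of top and side"""
    out={}
    for c in('top','side'):
        f=env.grab_frame(c)
        hsv=cv2.cvtColor(f,cv2.COLOR_RGB2HSV)
        tips=[r for r in env.tip_of(c,'tipped0') if r['score']>.3]
        for m in env.silhouettes(c,'tipped0'):
            if m['score']<.3: continue
            k=m['mask'].astype(bool); v,u=np.nonzero(k)
            if len(u)<60: continue
            hue=np.median(hsv[k][hsv[k][:,1]>90][:,0]) if (hsv[k][:,1]>90).any() else -1
            for z in [.027]:
                P0=ray(c,u.mean(),v.mean(),z)
                z=.033 if abs(P0[0]-.571)<.07 and -.27<P0[1]<.33 else .027
                G=np.array([ray(c,a,b,z)[:2] for a,b in zip(u,v)])
            if not tips: continue
            t=min(tips,key=lambda r:np.linalg.norm(np.array(r['at'])[:2]-G.mean(0)))
            B=np.array(t['at'])[:2]; d=np.linalg.norm(G-B,axis=1)
            if np.linalg.norm(B-G.mean(0))>.12: continue
            far=G[(d>.102)&(d<.15)]
            if len(far)<8: continue
            b=far.mean(0); yaw=np.degrees(np.arctan2(*(b-B)[::-1]))
            print(c,'s%.2f hue%d base'%(m['score'],hue),B.round(3),'ball',b.round(3),'L%.3f'%np.linalg.norm(b-B),'yaw%.0f'%yaw,'z',z,'n',len(far))
def state():
    s=env.get_state(); M=R.from_quat(s['orientation']).as_matrix()
    print('t%.1f'%s['time'],'p',s['ee_pos'].round(4),'jaw%.1f'%np.degrees(np.arctan2(M[1,0],M[0,0])),'z',M[:,2].round(3),'F',s['contact_force'].round(1),'gap%.4f'%s['finger_gap'],'q',s['qpos'].round(2)); return s,M
def plan(p,jaw=None):
    s,M=state(); d=M.T@(np.array(p)-s['ee_pos'])/.025
    out='shift '+str(d.round(2))
    if jaw is not None:
        x=np.array([np.cos(np.radians(jaw)),np.sin(np.radians(jaw)),0]); 
        if x@M[:,0]<0:x=-x
        z=np.array([0,0,-1.]); T=np.c_[x,np.cross(z,x),z]
        out+=' turn '+str((R.from_matrix(M.T@T).as_rotvec()*180/np.pi/5).round(2))
    print(out)
E
python3 - <<'E'
from h import *
lying()
for c in('top','side'):
    f=env.grab_frame(c)
    for m in env.silhouettes(c,'rack')[:1]:
        v,u=np.nonzero(m['mask']); G=np.array([ray(c,a,b,.041)[:2] for a,b in zip(u,v)]).astype(np.float32)
        print(c,m['score'],cv2.minAreaRect(G))
E
```

```text
top s0.85 hue111 base [ 0.278 -0.611] ball [ 0.346 -0.518] L0.116 yaw54 z 0.027 n 114
top s0.84 hue13 base [0.582 0.217] ball [0.573 0.098] L0.120 yaw-94 z 0.033 n 123Traceback (most recent call last):
  File "<stdin>", line 2, in <module>
  File "h.py", line 32, in lying
    G=np.array([ray(c,a,b,z)[:2] for a,b in zip(u,v)])
                ~~~^^^^^^^^^
  File "h.py", line 14, in ray
    f,cx,cy,E=cam(c); d=E[:3,:3].T@np.array([(u-cx)/f,(v-cy)/f,1]); o=-E[:3,:3].T@E[:3,3]
              ~~~^^^
  File "h.py", line 9, in cam
    p=env.camera_params(c); f=210/np.tan(np.radians(p['vfov'])/2)
ValueError: time passes only in moves, steps and waits
```

```bash
python3 - <<'E'
s=open('h.py').read()
s=s.replace("def cam(c):","_c={}\ndef cam(c):\n    if c not in _c: _c[c]=cam0(c)\n    return _c[c]\ndef cam0(c):",1)
open('h.py','w').write(s)
E
python3 - <<'E'
from h import *
lying()
for c in('top','side'):
    f=env.grab_frame(c)
    for m in env.silhouettes(c,'rack')[:1]:
        v,u=np.nonzero(m['mask']); G=np.array([ray(c,a,b,.041)[:2] for a,b in zip(u,v)]).astype(np.float32)
        print(c,m['score'],cv2.minAreaRect(G))
plan([.573,.099,.12],-2.6)
E
```

```text
top s0.93 hue25 base [0.186 0.333] ball [0.299 0.299] L0.118 yaw-16 z 0.027 n 139
top s0.88 hue13 base [ 0.57  -0.095] ball [ 0.57  -0.213] L0.118 yaw-90 z 0.033 n 85
top s0.74 hue13 base [0.585 0.218] ball [0.573 0.1  ] L0.119 yaw-96 z 0.033 n 128
top s0.73 hue13 base [ 0.381 -0.099] ball [ 0.359 -0.215] L0.118 yaw-101 z 0.027 n 111
top s0.73 hue13 base [0.395 0.173] ball [0.395 0.288] L0.115 yaw90 z 0.027 n 101
top s0.65 hue13 base [0.627 0.411] ball [0.512 0.422] L0.115 yaw174 z 0.027 n 90
top s0.58 hue111 base [ 0.278 -0.61 ] ball [ 0.346 -0.517] L0.115 yaw54 z 0.027 n 102
side s0.80 hue14 base [0.631 0.412] ball [0.515 0.424] L0.116 yaw174 z 0.027 n 140
side s0.78 hue110 base [ 0.285 -0.614] ball [ 0.333 -0.507] L0.116 yaw66 z 0.027 n 55
side s0.65 hue14 base [ 0.566 -0.092] ball [ 0.578 -0.214] L0.122 yaw-84 z 0.033 n 85
side s0.58 hue14 base [ 0.382 -0.101] ball [ 0.366 -0.219] L0.119 yaw-98 z 0.027 n 75
side s0.51 hue14 base [0.582 0.215] ball [0.584 0.099] L0.117 yaw-89 z 0.033 n 100
side s0.39 hue14 base [ 0.566 -0.092] ball [0.562 0.031] L0.123 yaw92 z 0.033 n 141
top 0.91 ((0.5490082502365112, -0.0359591543674469), (0.7201846241950989, 0.21524813771247864), 88.0515365600586)
side 0.56 ((0.5516156554222107, -0.03952696919441223), (0.8143897652626038, 0.2098895013332367), 89.20948028564453)
t1.8 p [0.2738 0.5895 0.2314] jaw65.1 z [ 0.  0. -1.] F [0.1 0.2 0. ] gap0.0852 q [-1.12  0.32 -0.07  1.45  0.02  1.37 -0.06]
shift [-12.76  19.12   4.45] turn [-0.   -0.   13.54]
```

Request:
apply_moves:
  targets:
    - [[-12.7, 19.1, 1.2], [0, 0, 14], 60]
    - [[-12.7, 19.1, 1.2], [0, 0, 14], 60]
    - [[-12.7, 19.1, 1.2], [0, 0, 14], 60]
    - [[-12.7, 19.1, 1.2], [0, 0, 14], 60]
    - [[-12.7, 19.1, 1.2], [0, 0, 14], 60]
    - [[-12.7, 19.1, 1.2], [0, 0, 14], 60]
    - [[-12.7, 19.1, 1.2], [0, 0, 14], 60]
    - [[-12.7, 19.1, 1.2], [0, 0, 14], 60]
  grip_force: 20

```text
time: 2.75
ee_pos: [0.5354, 0.162, 0.2056]
orientation: [0.999, -0.043, 0.001, -0.0]
contact_force: [1.1, -0.0, -0.4]
finger_gap: 0.0602
```

```bash
python3 -c "
from h import *
plan([.574,.1,.12],-5)"
```

```text
t2.8 p [0.5354 0.162  0.2056] jaw-4.9 z [ 0.001  0.001 -1.   ] F [ 1.1 -0.  -0.4] gap0.0602 q [-0.67  0.14  0.36  1.73 -0.05  1.28 -0.38]
shift [1.75 2.34 3.42] turn [-0.01 -0.01  0.01]
```

Request:
apply_moves:
  targets:
    - [[1.75, 2.35, 2], [0, 0, 0], 60]
    - [[1.75, 2.35, 3.4], [0, 0, 0], 60]
    - [[1.75, 2.35, 3.4], [0, 0, 0], 60]
    - [[1.75, 2.35, 3.4], [0, 0, 0], 60]
    - [[1.75, 2.35, 3.4], [0, 0, 0], 60]

```text
time: 3.38
ee_pos: [0.574, 0.1035, 0.1225]
orientation: [0.999, -0.042, 0.002, -0.001]
contact_force: [-0.6, 0.3, 0.8]
finger_gap: 0.0601
```

```bash
python3 -c "
from h import *
plan([.574,.1,.014],-5)
snap('wrist','w1.png')
for n in('tip_of','spot_in'):
  for r in getattr(env,n)('wrist','tipped0'): print(n,r['score'],r['at'],proj('wrist',r['at']))
print(proj('wrist',[.574,.1,.033]))
"
```

```text
t3.4 p [0.574  0.1035 0.1225] jaw-4.8 z [ 0.003  0.002 -1.   ] F [-0.6  0.3  0.8] gap0.0601 q [-0.57  0.26  0.4   1.77 -0.12  1.12 -0.21]
shift [-0.    0.15  4.34] turn [-0.03 -0.04  0.05]
tip_of 0.61 [0.5866, 0.2169, 0.0311] [285.4585341   24.79486207]
spot_in 0.93 [0.5805, 0.1696, 0.056] [281.9173882  111.37187528]
[280.86211704 221.85452153]
```

View pics/w1.png

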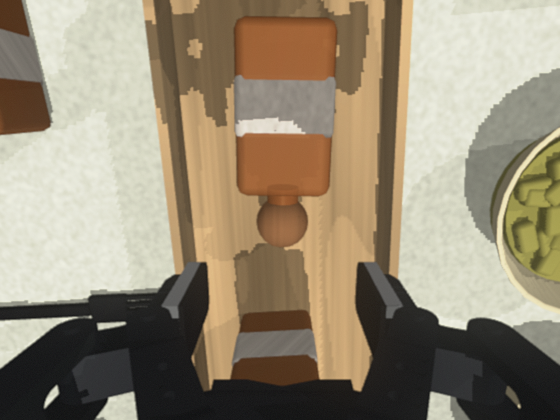

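The wrist view shows the ball at (282,220), against a predicted (281,222). It lies centred between the fingers, so I descend and pinch.

Request:
apply_moves:
  targets:
    - [[0, 0.15, 2], [0, 0, 0], 60]
    - [[0, 0.15, 3.6], [0, 0, 0], 60]
    - [[0, 0.15, 4.35], [0, 0, 0], 60]
    - [[0, 0.15, 4.35], [0, 0, 0], 60]
    - [[0, 0.15, 4.35], [0, 0, 0], 25]
    - [[0, 0.15, 4.35], [0, 0, 0], 20]
    - [[0, 0.15, 4.35], [0, 0, 0], 20]
    - [[0, 0.15, 4.35], [0, 0, 0], 20]
  grip_force: 20

```text
time: 4.53
ee_pos: [0.5742, 0.098, 0.0134]
orientation: [0.999, -0.043, 0.002, -0.001]
contact_force: [-0.3, -0.2, 6.2]
finger_gap: 0.0323
```

```bash
python3 -c "
from h import *
state()"
```

```text
t4.5 p [0.5742 0.098  0.0134] jaw-4.9 z [ 0.003  0.001 -1.   ] F [-0.3 -0.2  6.2] gap0.0323 q [-0.54  0.4   0.38  1.86 -0.18  0.92 -0.16]
```

Request:
apply_moves:
  targets:
    - [[0, 0, -1], [0, 0, 0], 20]
    - [[0, 0, -2], [0, 0, 0], 20]
    - [[0, -0.3, -3], [0, 0, 0], 20]
    - [[-0.1, -0.9, -4], [0, 0, 0], 20]
    - [[-0.1, -1.8, -4.8], [0, 0, 0], 20]
    - [[-0.15, -2.6, -5.2], [0, 0, 0], 20]
    - [[-0.15, -3.1, -5.2], [0, 0, 0], 20]
    - [[-0.15, -3.1, -5.2], [0, 0, 0], 20]

```text
time: 5.52
ee_pos: [0.5746, 0.1768, 0.1401]
orientation: [0.999, -0.042, -0.001, 0.0]
contact_force: [0.3, 1.0, -4.7]
finger_gap: 0.0328
```

Request:
apply_moves:
  targets:
    - [[0, 0, 0], [0, 0, 0], 20]
    - [[0, 0, 0], [0, 0, 0], 20]
    - [[0, 0, 0], [0, 0, 0], 20]
    - [[0, 0, 0], [0, 0, 0], 20]

```text
time: 6.02
ee_pos: [0.5757, 0.1748, 0.1415]
orientation: [0.999, -0.043, 0.0, 0.0]
contact_force: [0.4, 0.2, -4.9]
finger_gap: 0.0328
```

```bash
python3 -c "
from h import *
state()
a=snap('side')
cv2.imwrite('pics/s1.png',cv2.resize(cv2.cvtColor(a[150:350,120:400],cv2.COLOR_RGB2BGR),(784,560)))"
```

```text
t6.0 p [0.5757 0.1748 0.1415] jaw-4.9 z [ 0. -0. -1.] F [ 0.4  0.2 -4.9] gap0.0328 q [-0.66  0.29  0.38  1.7  -0.11  1.17 -0.34]
```

View pics/s1.png

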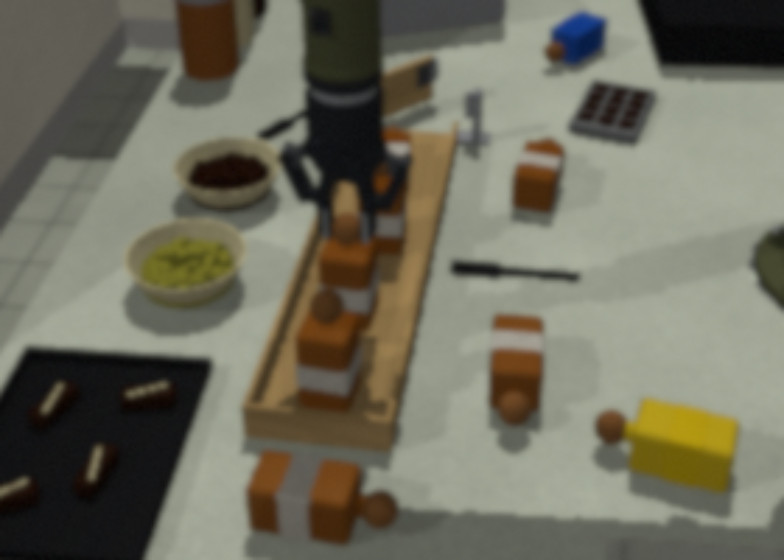

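The bottle hangs upright in the lane, with its ball at (347,225) in the crop and behind stood0. I lower it until the force shows contact.

Request:
apply_moves:
  targets:
    - [[0, 0, 0.7], [0, 0, 0], 20]
    - [[0, 0, 1.2], [0, 0, 0], 20]
    - [[0, 0, 1.35], [0, 0, 0], 20]
    - [[0, 0, 1.45], [0, 0, 0], 20]
    - [[0, 0, 1.45], [0, 0, 0], 20]

```text
time: 6.7
ee_pos: [0.5773, 0.1745, 0.1096]
orientation: [0.999, -0.043, 0.002, -0.001]
contact_force: [-7.2, -3.2, 19.9]
finger_gap: 0.0323
```

Request:
apply_moves:
  targets:
    - [[0, 0, 0.05], [0, 0, 0], 20]
    - [[0, 0, 0.1], [0, 0, 0], 20]
    - [[0, 0, 0.1], [0, 0, 0], 20]

```text
time: 7.08
ee_pos: [0.5788, 0.1745, 0.1094]
orientation: [0.999, -0.044, 0.003, -0.001]
contact_force: [-9.2, -5.2, 28.7]
finger_gap: 0.0323
```

Request:
apply_moves:
  targets:
    - [[0, 0, -0.15], [0, 0, 0], 20]
    - [[0, 0, -0.15], [0, 0, 0], 20]
    - [[0, 0, -0.15], [0, 0, 0], 36]
    - [[0, 0, -0.15], [0, 0, 0], 60]
    - [[0, 0, -0.15], [0, 0, 0], 60]
    - [[0, 0, -2.5], [0, 0, 0], 60]
    - [[0, 0, -4.5], [0, 0, 0], 60]
    - [[0, 0, -4.5], [0, 0, 0], 60]

```text
time: 8.07
ee_pos: [0.5784, 0.1759, 0.22]
orientation: [0.999, -0.043, 0.004, -0.002]
contact_force: [0.3, 0.6, 0.2]
finger_gap: 0.06
```

```bash
python3 -c "
from h import *
s,M=state()
snap('side')
for n in['stood0','tipped0']:
  for r in env.tip_of('side',n): print(n,r['score'],r['at'])
  for r in env.spot_in('side',n): print(n,'spot',r['score'],r['at'])
lying()
plan([.513,.423,.2],84)
"
```

```text
t8.1 p [0.5784 0.1759 0.22  ] jaw-4.9 z [ 0.008  0.004 -1.   ] F [0.3 0.6 0.2] gap0.0600 q [-0.67  0.23  0.38  1.61 -0.09  1.31 -0.35]
stood0 0.84 [0.579, 0.2639, 0.0058]
stood0 0.6 [0.5613, -0.003, 0.004]
stood0 spot 0.64 [0.5571, 0.0243, 0.0715]
stood0 spot 0.62 [0.5767, 0.2858, 0.0794]
stood0 spot 0.23 [0.5532, -0.3402, 0.0516]
tipped0 0.95 [0.1857, 0.333, 0.0281]
tipped0 0.93 [0.3957, 0.1725, 0.0277]
tipped0 0.87 [0.2846, -0.612, 0.027]
tipped0 0.82 [0.6332, 0.4129, 0.03]
tipped0 0.8 [0.5769, 0.1679, 0.0039]
tipped0 0.65 [0.5672, -0.0936, 0.0349]
tipped0 0.61 [0.3811, -0.1005, 0.0296]
tipped0 spot 0.97 [0.3732, -0.1128, 0.0547]
tipped0 spot 0.78 [0.3995, 0.2551, 0.0548]
tipped0 spot 0.78 [0.2436, 0.3373, 0.047]
tipped0 spot 0.69 [0.5621, 0.1805, 0.0983]
tipped0 spot 0.67 [0.5784, 0.4371, 0.0489]
tipped0 spot 0.65 [0.3165, -0.5453, 0.04]
tipped0 spot 0.6 [0.5525, -0.3493, 0.0535]
top s0.94 hue13 base [ 0.381 -0.098] ball [ 0.359 -0.214] L0.118 yaw-101 z 0.027 n 134
top s0.81 hue25 base [0.186 0.331] ball [0.297 0.313] L0.112 yaw-9 z 0.027 n 21
top s0.74 hue13 base [ 0.57  -0.096] 
[... 222 characters left out ...]
0.89 hue25 base [0.186 0.334] ball [0.299 0.302] L0.117 yaw-16 z 0.027 n 144
side s0.70 hue14 base [ 0.379 -0.098] ball [ 0.367 -0.219] L0.122 yaw-96 z 0.027 n 85
side s0.63 hue110 base [ 0.28  -0.615] ball [ 0.338 -0.509] L0.121 yaw61 z 0.027 n 63
side s0.61 hue14 base [0.398 0.17 ] ball [0.397 0.287] L0.117 yaw90 z 0.027 n 146
side s0.58 hue14 base [0.574 0.17 ] ball [0.595 0.051] L0.122 yaw-80 z 0.033 n 100
side s0.58 hue14 base [0.63  0.413] ball [0.515 0.425] L0.117 yaw174 z 0.027 n 159
t8.6 p [0.5754 0.1751 0.2147] jaw-4.9 z [-0.001 -0.    -1.   ] F [ 0.8 -0.1  0.5] gap0.0602 q [-0.67  0.23  0.38  1.61 -0.09  1.31 -0.35]
shift [-3.34 -9.67  0.58] turn [-0.000e+00  1.000e-02 -1.778e+01]
```

Request:
apply_moves:
  targets:
    - [[-3.35, -9.65, 0.6], [0, 0, -17.8], 60]
    - [[-3.35, -9.65, 0.6], [0, 0, -17.8], 60]
    - [[-3.35, -9.65, 0.6], [0, 0, -17.8], 60]
    - [[-3.35, -9.65, 0.6], [0, 0, -17.8], 60]
    - [[-3.35, -9.65, 0.6], [0, 0, -17.8], 60]
    - [[-3.35, -9.65, 0.6], [0, 0, -17.8], 60]
    - [[-3.35, -9.65, 1.5], [0, 0, -17.8], 60]
    - [[-3.35, -9.65, 4.0], [0, 0, -17.8], 60]

```text
time: 9.62
ee_pos: [0.5155, 0.4249, 0.1183]
orientation: [0.758, 0.652, 0.005, -0.0]
contact_force: [0.8, -0.3, -1.2]
finger_gap: 0.0602
```

Request:
apply_moves:
  targets:
    - [[0, 0, 0], [0, 0, -0.5], 60]
    - [[0, 0, 0], [0, 0, -0.5], 60]
    - [[0, 0, 0], [0, 0, -0.5], 60]

```text
time: 10.0
ee_pos: [0.5135, 0.4232, 0.1163]
orientation: [0.746, 0.666, 0.001, 0.0]
contact_force: [0.3, 0.1, 1.5]
finger_gap: 0.0605
```

```bash
cat >> h.py <<'E'
def wcheck(P):
    """compare predicted ball pixel with brown blob near it in wrist view; estimate ball xy at height P[2]"""
    _c.pop('wrist',None); cam('wrist'); f=snap('wrist')
    best=None
    for m in env.silhouettes('wrist','tipped0'):
        k=m['mask'].astype(bool); v,u=np.nonzero(k)
        if m['score']<.3 or len(u)<100: continue
        h=cv2.cvtColor(f,cv2.COLOR_RGB2HSV)[k]; 
        b=k.astype(np.uint8)
        G=np.array([ray('wrist',a,c,P[2])[:2] for a,c in zip(u[::3],v[::3])])
        sel=np.linalg.norm(G-np.array(P[:2]),axis=1)<.025
        far=np.linalg.norm(G-np.array(P[:2]),axis=1)
        print('sil',round(m['score'],2),'hue',np.median(h[:,0]),'n',len(u),'near-ball centroid',G[sel].mean(0).round(3) if sel.any() else None,'PCAyaw',np.degrees(np.arctan2(*np.linalg.svd(G-G.mean(0),full_matrices=False)[2][0][::-1])).round(1))
    for r in env.tip_of('wrist','tipped0'): print('tip',round(r['score'],2),np.round(r['at'],3))
    print('pred px',proj('wrist',P).round()); return f
E
python3 -c "
from h import *
f=wcheck([.513,.423,.027])
cv2.imwrite('pics/w2.png',cv2.cvtColor(f,cv2.COLOR_RGB2BGR))
plan([.513,.423,.006],84)
"
```

```text
sil 0.88 hue 13.0 n 14010 near-ball centroid [0.518 0.424] PCAyaw -6.5
sil 0.56 hue 13.0 n 3727 near-ball centroid None PCAyaw -38.2
tip 0.72 [0.63  0.41  0.029]
pred px [281. 215.]
t10.2 p [0.5133 0.4231 0.1163] jaw83.5 z [ 0.001  0.001 -1.   ] F [ 0.7 -0.  -0. ] gap0.0601 q [-0.76  0.42  0.04  1.55 -0.02  1.17  0.74]
shift [-0.01 -0.02  4.41] turn [ 0.01 -0.02 -0.1 ]
```

View pics/w2.png

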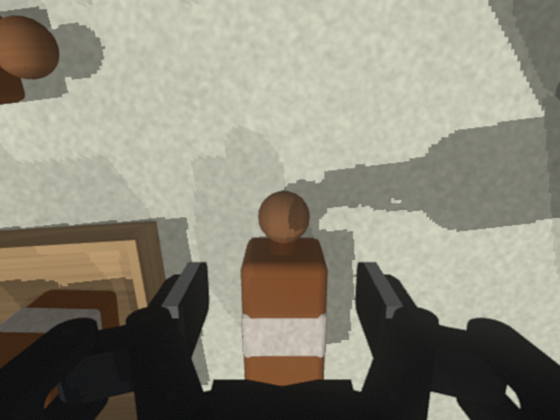

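The ball is at (284,216) against a predicted (281,215), on the amber bottle beyond the closed end. I pinch it and raise it.

Request:
apply_moves:
  targets:
    - [[0, 0, 2], [0, 0, 0], 60]
    - [[0, 0, 3.6], [0, 0, 0], 60]
    - [[0, 0, 4.4], [0, 0, 0], 60]
    - [[0, 0, 4.4], [0, 0, 0], 60]
    - [[0, 0, 4.4], [0, 0, 0], 25]
    - [[0, 0, 4.4], [0, 0, 0], 20]
    - [[0, 0, 4.4], [0, 0, 0], 20]
    - [[0, 0, 4.4], [0, 0, 0], 20]
  grip_force: 20

```text
time: 11.15
ee_pos: [0.5142, 0.4239, 0.0076]
orientation: [0.746, 0.666, 0.002, -0.0]
contact_force: [-0.2, -0.3, 6.2]
finger_gap: 0.0325
```

Request:
apply_moves:
  targets:
    - [[0, 0, -1], [0, 0, 0], 20]
    - [[0, 0, -2], [0, 0, 0], 20]
    - [[0, 0.3, -3], [0, 0, 0], 20]
    - [[0, 0.9, -4], [0, 0, 0], 20]
    - [[0, 1.5, -5], [0, 0, 0], 20]
    - [[0, 1.8, -6], [0, 0, 0], 20]
    - [[0, 1.8, -7.2], [0, 0, 0], 20]
    - [[0, 1.8, -7.2], [0, 0, 0], 20]

```text
time: 12.15
ee_pos: [0.5582, 0.4183, 0.1871]
orientation: [0.746, 0.666, 0.002, -0.0]
contact_force: [-0.3, -0.2, -5.1]
finger_gap: 0.0326
```

```bash
python3 -c "
from h import *
plan([.44,.30,.185],-3)
plan([.44,.09,.185],-3)
plan([.574,.09,.185],-3)
"
```

```text
t12.2 p [0.5582 0.4183 0.1871] jaw83.5 z [ 0.002  0.003 -1.   ] F [-0.3 -0.2 -5.1] gap0.0326 q [-0.72  0.44  0.06  1.38 -0.03  1.32  0.79]
shift [-5.24 -4.17  0.06] turn [-1.00e-02 -4.00e-02  1.73e+01]
t12.2 p [0.5582 0.4183 0.1871] jaw83.5 z [ 0.002  0.003 -1.   ] F [-0.3 -0.2 -5.1] gap0.0326 q [-0.72  0.44  0.06  1.38 -0.03  1.32  0.79]
shift [-13.58  -3.22   0.04] turn [-1.00e-02 -4.00e-02  1.73e+01]
t12.2 p [0.5582 0.4183 0.1871] jaw83.5 z [ 0.002  0.003 -1.   ] F [-0.3 -0.2 -5.1] gap0.0326 q [-0.72  0.44  0.06  1.38 -0.03  1.32  0.79]
shift [-12.98   2.11   0.05] turn [-1.00e-02 -4.00e-02  1.73e+01]
```

Request:
apply_moves:
  targets:
    - [[-0.4, -0.6, 0], [0, 0, 1], 20]
    - [[-1.0, -1.6, 0], [0, 0, 2.5], 20]
    - [[-1.8, -2.8, 0], [0, 0, 4], 20]
    - [[-2.8, -3.9, 0], [0, 0, 5.5], 20]
    - [[-4.0, -4.2, 0], [0, 0, 7], 20]
    - [[-5.3, -4.2, 0], [0, 0, 8.5], 20]
    - [[-6.6, -4.1, 0], [0, 0, 10], 20]
    - [[-7.9, -3.9, 0], [0, 0, 11.5], 20]
  grip_force: 35

```text
time: 13.15
ee_pos: [0.4367, 0.2308, 0.183]
orientation: [0.975, 0.224, -0.002, 0.001]
contact_force: [0.7, -0.8, -3.7]
finger_gap: 0.0318
```

```bash
python3 -c "
from h import *
plan([.44,.09,.185],-3)
plan([.574,.09,.185],-3)
"
```

```text
t13.2 p [0.4367 0.2308 0.183 ] jaw25.8 z [-0.003 -0.002 -1.   ] F [ 0.7 -0.8 -3.7] gap0.0318 q [-0.75  0.02  0.21  1.9  -0.    1.23 -0.08]
shift [-2.33  5.13 -0.07] turn [0.01 0.04 5.77]
t13.2 p [0.4367 0.2308 0.183 ] jaw25.8 z [-0.003 -0.002 -1.   ] F [ 0.7 -0.8 -3.7] gap0.0318 q [-0.75  0.02  0.21  1.9  -0.    1.23 -0.08]
shift [ 2.49  7.46 -0.08] turn [0.01 0.04 5.77]
```

Request:
apply_moves:
  targets:
    - [[-0.6, 1.3, 0], [0, 0, 1.5], 20]
    - [[-1.2, 2.6, 0], [0, 0, 3], 20]
    - [[-1.7, 3.9, 0], [0, 0, 4.5], 20]
    - [[-1.8, 5.0, 0], [0, 0, 5.8], 20]
    - [[-0.8, 5.9, 0], [0, 0, 5.8], 20]
    - [[0.5, 6.5, 0], [0, 0, 5.8], 20]
    - [[1.6, 7.0, 0], [0, 0, 5.8], 20]
    - [[2.5, 7.45, 0], [0, 0, 5.8], 20]

```text
time: 14.15
ee_pos: [0.5759, 0.0925, 0.1827]
orientation: [1.0, -0.026, -0.002, 0.001]
contact_force: [0.0, -0.6, -4.3]
finger_gap: 0.0319
```

Request:
apply_moves:
  targets:
    - [[0, 0, 0], [0, 0, 0], 20]
    - [[0, 0, 0], [0, 0, 0], 20]
    - [[0, 0, 0], [0, 0, 0], 20]
    - [[0, 0, 0], [0, 0, 0], 20]
  grip_force: 20

```text
time: 14.65
ee_pos: [0.5757, 0.0926, 0.1853]
orientation: [1.0, -0.026, -0.0, -0.0]
contact_force: [0.1, 0.7, -4.1]
finger_gap: 0.032
```

```bash
python3 -c "
from h import *
plan([.574,.095,.108],-3)
a=snap('side')
for r in env.tip_of('side','tipped0'): print(round(r['score'],2),np.round(r['at'],3))
cv2.imwrite('pics/s2.png',cv2.resize(cv2.cvtColor(a[150:350,120:400],cv2.COLOR_RGB2BGR),(784,560)))"
```

```text
t14.7 p [0.5757 0.0926 0.1853] jaw-2.9 z [-0.  0. -1.] F [ 0.1  0.7 -4.1] gap0.0320 q [-0.55  0.21  0.4   1.7  -0.09  1.25 -0.19]
shift [-0.07 -0.09  3.09] turn [-0.01  0.    0.01]
0.93 [0.399 0.171 0.028]
0.91 [ 0.378 -0.101  0.031]
0.89 [0.189 0.334 0.028]
0.68 [ 0.281 -0.615  0.026]
0.57 [0.574 0.168 0.008]
0.51 [ 0.569 -0.092  0.037]
0.42 [ 0.263 -0.368 -0.001]
```

View pics/s2.png

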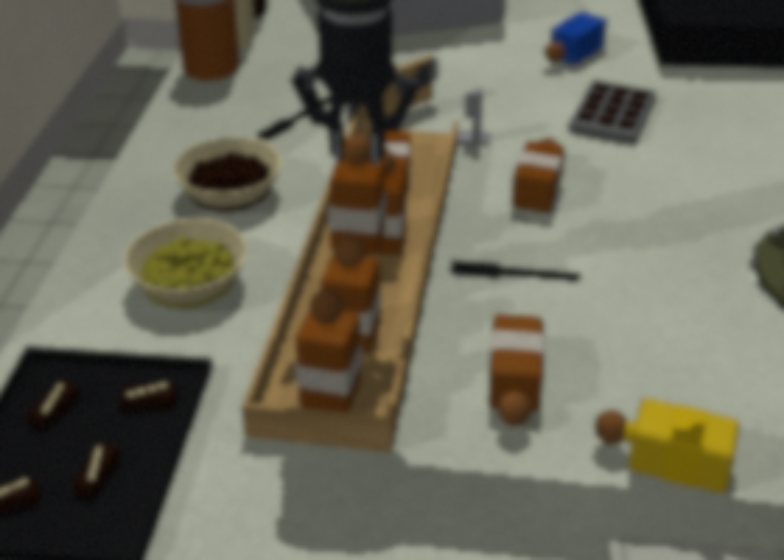

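It hangs upright over the free slot, with its ball at about (357,150) in the crop. I lower and release it.

Request:
apply_moves:
  targets:
    - [[0, 0, 1], [0, 0, 0], 20]
    - [[0, 0, 2], [0, 0, 0], 20]
    - [[0, 0, 2.6], [0, 0, 0], 20]
    - [[0, 0, 2.85], [0, 0, 0], 20]
    - [[0, 0, 2.95], [0, 0, 0], 20]
    - [[0, 0, 3.0], [0, 0, 0], 20]
    - [[0, 0, 3.0], [0, 0, 0], 20]

```text
time: 15.62
ee_pos: [0.5767, 0.0925, 0.1108]
orientation: [1.0, -0.026, 0.001, -0.0]
contact_force: [-0.4, -0.5, -3.8]
finger_gap: 0.0318
```

Request:
apply_moves:
  targets:
    - [[0, 0, 0.1], [0, 0, 0], 20]
    - [[0, 0, 0.15], [0, 0, 0], 20]
    - [[0, 0, 0.15], [0, 0, 0], 20]

```text
time: 16.0
ee_pos: [0.5778, 0.0947, 0.1099]
orientation: [1.0, -0.025, 0.002, -0.002]
contact_force: [-3.5, 2.7, 10.4]
finger_gap: 0.0319
```

Request:
apply_moves:
  targets:
    - [[0, 0, 0.05], [0, 0, 0], 20]
    - [[0, 0, 0.05], [0, 0, 0], 36]
    - [[0, 0, 0], [0, 0, 0], 60]
    - [[0, 0, 0], [0, 0, 0], 60]
    - [[0, 0, -2.5], [0, 0, 0], 60]
    - [[0, 0, -4], [0, 0, 0], 60]
    - [[0, 0, -4], [0, 0, 0], 60]

```text
time: 16.88
ee_pos: [0.5786, 0.0925, 0.2102]
orientation: [1.0, -0.026, 0.003, -0.001]
contact_force: [0.1, -0.1, 0.1]
finger_gap: 0.0601
```

```bash
python3 -c "
from h import *
snap('side')
for n in['stood0','tipped0']:
  for r in env.tip_of('side',n): print(n,round(r['score'],2),np.round(r['at'],3))
plan([.572,-.214,.2],-1)
"
```

```text
stood0 0.97 [ 0.561 -0.002  0.005]
stood0 0.72 [0.578 0.265 0.008]
tipped0 0.92 [0.188 0.331 0.027]
tipped0 0.84 [0.576 0.168 0.004]
tipped0 0.82 [ 0.281 -0.614  0.027]
tipped0 0.81 [ 0.38  -0.1    0.029]
tipped0 0.73 [0.397 0.17  0.027]
tipped0 0.72 [0.579 0.102 0.01 ]
tipped0 0.56 [ 0.566 -0.092  0.034]
t17.0 p [0.5757 0.0923 0.2053] jaw-3.0 z [-0.002 -0.    -1.   ] F [-0.3 -0.4 -0.5] gap0.0603 q [-0.55  0.2   0.4   1.67 -0.08  1.29 -0.19]
shift [ 0.49 12.24  0.22] turn [ 0.    0.02 -0.39]
```

Request:
apply_moves:
  targets:
    - [[0.1, 2.4, 0.2], [0, 0, -0.6], 60]
    - [[0.2, 4.9, 0.2], [0, 0, -0.6], 60]
    - [[0.3, 7.4, 0.2], [0, 0, -0.6], 60]
    - [[0.4, 9.8, 0.2], [0, 0, -0.6], 60]
    - [[0.5, 12.2, 1], [0, 0, -0.6], 60]
    - [[0.5, 12.2, 3.3], [0, 0, -0.6], 60]
    - [[0.5, 12.2, 3.3], [0, 0, -0.6], 60]
    - [[0.5, 12.2, 3.3], [0, 0, -0.6], 60]

```text
time: 18.02
ee_pos: [0.5736, -0.2117, 0.1245]
orientation: [1.0, 0.001, -0.0, -0.0]
contact_force: [0.9, 0.7, 0.2]
finger_gap: 0.0598
```

```bash
python3 -c "
from h import *
f=wcheck([.572,-.214,.033])
cv2.imwrite('pics/w3.png',cv2.cvtColor(f,cv2.COLOR_RGB2BGR))
plan([.572,-.214,.012],0)
"
```

```text
sil 0.98 hue 13.0 n 19628 near-ball centroid [ 0.573 -0.209] PCAyaw -87.4
sil 0.71 hue 13.0 n 4091 near-ball centroid None PCAyaw -101.6
tip 0.68 [ 0.568 -0.092  0.034]
pred px [278. 219.]
t18.2 p [ 0.5747 -0.2122  0.1262] jaw0.1 z [ 0.004 -0.    -1.   ] F [ 0.   0.1 -0.2] gap0.0598 q [-0.16  0.34  0.57  1.7  -0.2   1.15  0.47]
shift [-0.12  0.07  4.57] turn [ 0.   -0.04  0.03]
```

View pics/w3.png

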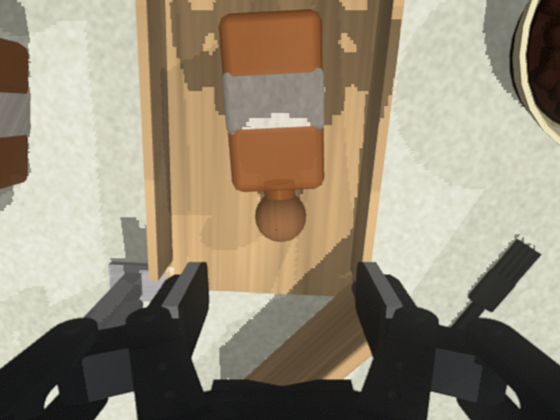

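The ball is at (281,216) against a predicted (278,219), and the gate is clear. I pinch it, then raise the bottle towards stood1.

Request:
apply_moves:
  targets:
    - [[-0.05, 0.05, 2], [0, 0, 0], 60]
    - [[-0.05, 0.05, 3.6], [0, 0, 0], 60]
    - [[-0.05, 0.05, 4.55], [0, 0, 0], 60]
    - [[-0.05, 0.05, 4.55], [0, 0, 0], 60]
    - [[-0.05, 0.05, 4.55], [0, 0, 0], 25]
    - [[-0.05, 0.05, 4.55], [0, 0, 0], 20]
    - [[-0.05, 0.05, 4.55], [0, 0, 0], 20]
    - [[-0.05, 0.05, 4.55], [0, 0, 0], 20]
  grip_force: 20

```text
time: 19.18
ee_pos: [0.5734, -0.2145, 0.0123]
orientation: [1.0, 0.0, 0.002, 0.0]
contact_force: [-0.1, 0.7, 6.3]
finger_gap: 0.0325
```

Request:
apply_moves:
  targets:
    - [[0, 0, -1], [0, 0, 0], 20]
    - [[0, 0, -2], [0, 0, 0], 20]
    - [[0, -0.3, -3], [0, 0, 0], 20]
    - [[-0.05, -0.9, -4], [0, 0, 0], 20]
    - [[-0.1, -1.7, -5], [0, 0, 0], 20]
    - [[-0.1, -2.7, -5.4], [0, 0, 0], 20]
    - [[-0.1, -3.7, -5.4], [0, 0, 0], 20]
    - [[-0.1, -4.6, -5.4], [0, 0, 0], 20]

```text
time: 20.18
ee_pos: [0.5686, -0.098, 0.145]
orientation: [1.0, 0.0, -0.0, -0.0]
contact_force: [-0.4, 0.0, -3.4]
finger_gap: 0.0326
```

Request:
apply_moves:
  targets:
    - [[0, -0.4, 0], [0, 0, 0.5], 20]
    - [[0, -0.7, 0], [0, 0, 0.5], 20]
    - [[0, -0.7, 0], [0, 0, 0.5], 20]
    - [[0, -0.7, 0], [0, 0, 0.5], 20]
    - [[0, -0.7, 0], [0, 0, 0.5], 20]
    - [[0, -0.7, 0.5], [0, 0, 0.5], 20]

```text
time: 20.92
ee_pos: [0.5701, -0.0822, 0.1333]
orientation: [1.0, -0.022, 0.001, 0.0]
contact_force: [1.2, -0.7, -3.7]
finger_gap: 0.0329
```

```bash
python3 -c "
from h import *
plan([.567,-.078,.1115],-2.6)
snap('side')
for n in['stood0','tipped0']:
  for r in env.tip_of('side',n): print(n,round(r['score'],2),np.round(r['at'],3))
"
```

```text
t20.9 p [ 0.5701 -0.0822  0.1333] jaw-2.5 z [ 0.003 -0.    -1.   ] F [ 1.2 -0.7 -3.7] gap0.0329 q [-0.36  0.25  0.53  1.78 -0.14  1.14  0.17]
shift [-0.13 -0.16  0.87] turn [-0.   -0.03  0.02]
stood0 0.74 [ 0.56  -0.005  0.004]
stood0 0.7 [0.577 0.263 0.005]
tipped0 0.94 [0.187 0.335 0.026]
tipped0 0.88 [0.574 0.17  0.009]
tipped0 0.79 [ 0.381 -0.1    0.029]
tipped0 0.67 [ 0.282 -0.613  0.03 ]
tipped0 0.64 [0.579 0.102 0.012]
tipped0 0.55 [0.398 0.169 0.029]
tipped0 0.53 [ 0.563 -0.088  0.032]
```

Request:
apply_moves:
  targets:
    - [[-0.1, -0.1, 0.5], [0, 0, 0], 20]
    - [[-0.1, -0.1, 0.8], [0, 0, 0], 20]
    - [[-0.1, -0.1, 0.9], [0, 0, 0], 20]
    - [[-0.1, -0.1, 0.95], [0, 0, 0], 20]
    - [[-0.1, -0.1, 0.95], [0, 0, 0], 20]

```text
time: 21.7
ee_pos: [0.5668, -0.0794, 0.1096]
orientation: [1.0, -0.022, 0.0, 0.0]
contact_force: [-2.7, -0.6, 3.3]
finger_gap: 0.0325
```

Request:
apply_moves:
  targets:
    - [[0, 0, 0.1], [0, 0, 0], 20]
    - [[0, 0, 0.1], [0, 0, 0], 20]
    - [[0, 0, 0.05], [0, 0, 0], 36]
    - [[0, 0, 0], [0, 0, 0], 60]
    - [[0, 0, 0], [0, 0, 0], 60]
    - [[0, 0, -2.5], [0, 0, 0], 60]
    - [[0, 0, -4], [0, 0, 0], 60]
    - [[0, 0, -4], [0, 0, 0], 60]

```text
time: 22.7
ee_pos: [0.5693, -0.0791, 0.2126]
orientation: [1.0, -0.021, 0.004, -0.0]
contact_force: [-0.3, -0.3, -0.4]
finger_gap: 0.0598
```

```bash
python3 -c "
from h import *
snap('side')
for n in['stood0','tipped0']:
  for r in env.tip_of('side',n): print(n,round(r['score'],2),np.round(r['at'],3))
lying()
plan([.361,-.217,.2],-10)
plan([.396,.288,.2],0)
"
```

```text
stood0 0.78 [ 0.558 -0.002  0.004]
stood0 0.73 [0.578 0.265 0.008]
stood0 0.36 [0.4   0.033 0.   ]
tipped0 0.91 [0.394 0.172 0.027]
tipped0 0.78 [ 0.281 -0.614  0.028]
tipped0 0.73 [ 0.56  -0.082  0.01 ]
tipped0 0.72 [0.578 0.1   0.01 ]
tipped0 0.64 [0.574 0.167 0.008]
tipped0 0.62 [0.188 0.334 0.026]
top s0.88 hue111 base [ 0.277 -0.612] ball [ 0.347 -0.517] L0.117 yaw53 z 0.027 n 102
top s0.64 hue25 base [0.186 0.332] ball [0.3 0.3] L0.118 yaw-16 z 0.027 n 126
top s0.57 hue13 base [0.394 0.174] ball [0.396 0.287] L0.113 yaw89 z 0.027 n 97
side s0.97 hue25 base [0.19  0.331] ball [0.303 0.302] L0.116 yaw-14 z 0.027 n 141
side s0.88 hue14 base [ 0.382 -0.098] ball [ 0.364 -0.218] L0.122 yaw-99 z 0.027 n 89
side s0.82 hue110 base [ 0.285 -0.614] ball [ 0.332 -0.502] L0.122 yaw67 z 0.027 n 81
side s0.78 hue14 base [0.582 0.102] ball [0.553 0.21 ] L0.111 yaw105 z 0.033 n 19
side s0.62 hue14 base [ 0.56  -0.082] ball [0.581 0.031] L0.115 yaw79 z 0.033 n 77
side s0.57 hue14 base [0.4   0.173] ball [0.398 0.289] L0.116 yaw91 z 0.027 n 127
side s0.53 hue14 base [ 0.56  -0.082] ball [ 0.571 -0.205] L0.123 yaw-85 z 0.033 n 88
t23.1 p [ 0.5664 -0.0789  0.2081] jaw-2.5 z [-0.001 -0.    -1.   ] F [0.8 0.1 0. ] gap0.0599 q [-0.38  0.18  0.54  1.7  -0.09  1.29  0.13]
shift [-7.97  5.87  0.34] turn [0.   0.02 1.51]
t23.1 p [ 0.5664 -0.0789  0.2081] jaw-2.5 z [-0.001 -0.    -1.   ] F [0.8 0.1 0. ] gap0.0599 q [-0.38  0.18  0.54  1.7  -0.09  1.29  0.13]
shift [ -7.44 -14.37   0.33] turn [ 0.    0.02 -0.49]
```

Request:
apply_moves:
  targets:
    - [[-1.8, 1.3, 0.3], [0, 0, 1.5], 60]
    - [[-3.6, 2.6, 0.3], [0, 0, 1.5], 60]
    - [[-5.4, 3.9, 0.3], [0, 0, 1.5], 60]
    - [[-7.0, 5.2, 0.6], [0, 0, 1.5], 60]
    - [[-7.95, 5.85, 2], [0, 0, 1.5], 60]
    - [[-7.95, 5.85, 3.3], [0, 0, 1.5], 60]
    - [[-7.95, 5.85, 3.3], [0, 0, 1.5], 60]
    - [[-7.95, 5.85, 3.3], [0, 0, 1.5], 60]

```text
time: 24.15
ee_pos: [0.3628, -0.2167, 0.1274]
orientation: [0.996, -0.087, 0.001, 0.0]
contact_force: [0.8, 1.2, -0.2]
finger_gap: 0.0598
```

```bash
python3 -c "
from h import *
f=wcheck([.361,-.217,.027])
cv2.imwrite('pics/w4.png',cv2.cvtColor(f,cv2.COLOR_RGB2BGR))
plan([.361,-.217,.006],-10)
"
```

```text
sil 0.84 hue 13.0 n 18610 near-ball centroid [ 0.36  -0.212] PCAyaw -100.6
tip 0.58 [ 0.378 -0.101  0.027]
pred px [278. 213.]
t24.3 p [ 0.3632 -0.2167  0.1277] jaw-9.9 z [ 0.002 -0.001 -1.   ] F [-0.5  0.5  0.6] gap0.0602 q [-0.27 -0.14  0.7   2.13  0.1   1.12  0.21]
shift [-0.09  0.03  4.87] turn [ 0.   -0.02  0.02]
```

View pics/w4.png

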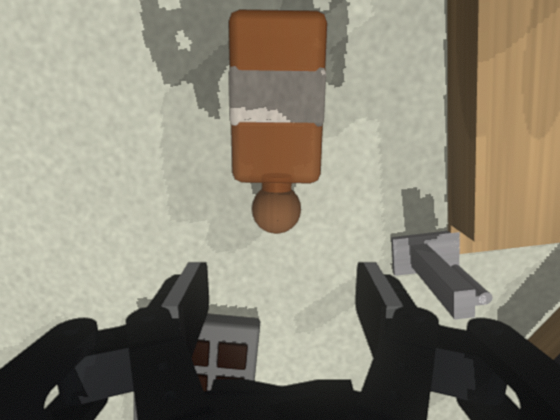

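The ball is at (277,208), about 3 mm nearer the base than predicted. It is the amber bottle by the strike post, which stands clear, so I descend with that correction.

Request:
apply_moves:
  targets:
    - [[-0.15, -0.1, 2], [0, 0, 0], 60]
    - [[-0.15, -0.1, 3.6], [0, 0, 0], 60]
    - [[-0.15, -0.1, 4.8], [0, 0, 0], 60]
    - [[-0.15, -0.1, 4.8], [0, 0, 0], 60]
  grip_force: 20

```text
time: 24.8
ee_pos: [0.3574, -0.213, 0.0054]
orientation: [0.996, -0.087, -0.002, 0.0]
contact_force: [0.0, -0.2, 0.9]
finger_gap: 0.0599
```

```bash
python3 -c "
from h import *
plan([.3605,-.2135,.007],-10)
"
```

```text
t24.8 p [ 0.3574 -0.213   0.0054] jaw-10.0 z [-0.004 -0.    -1.   ] F [ 0.  -0.2  0.9] gap0.0599 q [-0.26  0.1   0.76  2.26 -0.09  0.82  0.39]
shift [ 0.12 -0.   -0.06] turn [0.01 0.05 0.01]
```

Request:
apply_moves:
  targets:
    - [[0.1, 0, 0], [0, 0, 0], 40]
    - [[0.1, 0, 0], [0, 0, 0], 20]
    - [[0.1, 0, 0], [0, 0, 0], 20]
    - [[0.1, 0, 0], [0, 0, 0], 20]
    - [[0.1, 0, 0], [0, 0, 0], 20]

```text
time: 25.42
ee_pos: [0.3629, -0.2143, 0.0081]
orientation: [0.996, -0.087, 0.002, -0.0]
contact_force: [-1.3, 0.6, 7.5]
finger_gap: 0.0328
```

Request:
apply_moves:
  targets:
    - [[0, 0, -1], [0, 0, 0], 20]
    - [[0, 0, -2], [0, 0, 0], 20]
    - [[0, -0.3, -3], [0, 0, 0], 20]
    - [[0, -0.9, -4], [0, 0, 0], 20]
    - [[0, -1.5, -5], [0, 0, 0], 20]
    - [[0, -1.8, -6], [0, 0, 0], 20]
    - [[0, -1.8, -7.2], [0, 0, 0], 20]
    - [[0, -1.8, -7.2], [0, 0, 0], 20]

```text
time: 26.42
ee_pos: [0.3702, -0.17, 0.1881]
orientation: [0.996, -0.087, 0.003, -0.0]
contact_force: [0.4, -1.5, -5.4]
finger_gap: 0.0324
```

```bash
python3 -c "
from h import *
plan([.563,-.150,.19],-2.6)
"
```

```text
t26.4 p [ 0.3702 -0.17    0.1881] jaw-10.0 z [ 0.005 -0.    -1.   ] F [ 0.4 -1.5 -5.4] gap0.0324 q [-0.32 -0.26  0.61  2.09  0.15  1.26  0.05]
shift [ 7.46 -2.12 -0.04] turn [-0.   -0.06 -1.47]
```

Request:
apply_moves:
  targets:
    - [[0.6, -0.2, 0], [0, 0, -0.2], 20]
    - [[1.6, -0.4, 0], [0, 0, -0.5], 20]
    - [[2.8, -0.8, 0], [0, 0, -0.8], 20]
    - [[4.1, -1.2, 0], [0, 0, -1.1], 20]
    - [[5.3, -1.5, 0], [0, 0, -1.4], 20]
    - [[6.3, -1.8, 0], [0, 0, -1.5], 20]
    - [[7.1, -2.0, 0], [0, 0, -1.5], 20]
    - [[7.45, -2.1, 0], [0, 0, -1.5], 20]
  grip_force: 30

```text
time: 27.42
ee_pos: [0.5611, -0.1498, 0.1843]
orientation: [1.0, -0.021, -0.002, 0.0]
contact_force: [-0.2, 0.4, -4.6]
finger_gap: 0.0319
```

Request:
apply_moves:
  targets:
    - [[0, 0, 0], [0, 0, 0], 20]
    - [[0, 0, 0], [0, 0, 0], 20]
    - [[0, 0, 0], [0, 0, 0], 20]
    - [[0, 0, 0], [0, 0, 0], 20]
  grip_force: 20

```text
time: 27.92
ee_pos: [0.5612, -0.1501, 0.1867]
orientation: [1.0, -0.022, 0.0, -0.0]
contact_force: [0.7, 0.8, -4.5]
finger_gap: 0.0323
```

```bash
python3 -c "
from h import *
plan([.564,-.150,.111],-2.6)
snap('side')
for n in['tipped0']:
  for r in env.tip_of('side',n): print(n,round(r['score'],2),np.round(r['at'],3))
"
```

```text
t27.9 p [ 0.5612 -0.1501  0.1867] jaw-2.5 z [ 0.001  0.    -1.   ] F [ 0.7  0.8 -4.5] gap0.0323 q [-0.36  0.23  0.66  1.71 -0.15  1.25  0.3 ]
shift [ 0.11 -0.01  3.03] turn [-0.01 -0.01  0.02]
tipped0 0.92 [ 0.559 -0.158  0.086]
tipped0 0.86 [0.572 0.168 0.006]
tipped0 0.66 [0.578 0.1   0.008]
tipped0 0.65 [0.188 0.332 0.029]
tipped0 0.51 [ 0.281 -0.613  0.026]
tipped0 0.5 [ 0.722 -0.309  0.002]
tipped0 0.47 [ 0.561 -0.082  0.009]
```

Request:
apply_moves:
  targets:
    - [[0.1, 0, 1], [0, 0, 0], 20]
    - [[0.1, 0, 2], [0, 0, 0], 20]
    - [[0.1, 0, 2.6], [0, 0, 0], 20]
    - [[0.1, 0, 2.9], [0, 0, 0], 20]
    - [[0.1, 0, 3.0], [0, 0, 0], 20]
    - [[0.1, 0, 3.05], [0, 0, 0], 20]
    - [[0.1, 0, 3.05], [0, 0, 0], 20]

```text
time: 28.9
ee_pos: [0.5644, -0.1512, 0.1119]
orientation: [1.0, -0.022, 0.001, 0.0]
contact_force: [-4.7, -1.1, 5.7]
finger_gap: 0.0318
```

Request:
apply_moves:
  targets:
    - [[0, 0, 0.1], [0, 0, 0], 20]
    - [[0, 0, 0.1], [0, 0, 0], 20]
    - [[0, 0, 0.05], [0, 0, 0], 36]
    - [[0, 0, 0], [0, 0, 0], 60]
    - [[0, 0, 0], [0, 0, 0], 60]
    - [[0, 0, -2.5], [0, 0, 0], 60]
    - [[0, 0, -4], [0, 0, 0], 60]
    - [[0, 0, -4], [0, 0, 0], 60]

```text
time: 29.9
ee_pos: [0.5663, -0.1504, 0.2137]
orientation: [1.0, -0.021, 0.004, 0.0]
contact_force: [-0.1, 0.2, -0.7]
finger_gap: 0.0601
```

```bash
python3 -c "
from h import *
snap('side')
for n in['stood0','tipped0']:
  for r in env.tip_of('side',n): print(n,round(r['score'],2),np.round(r['at'],3))
lying()
plan([.396,.288,.2],0)
"
```

```text
stood0 0.82 [ 0.558 -0.003  0.006]
stood0 0.42 [ 0.573  0.03  -0.003]
tipped0 0.91 [0.573 0.168 0.006]
tipped0 0.9 [0.189 0.332 0.03 ]
tipped0 0.75 [0.399 0.172 0.027]
tipped0 0.65 [ 0.283 -0.61   0.026]
tipped0 0.53 [ 0.559 -0.08   0.008]
tipped0 0.5 [0.579 0.098 0.007]
top s0.92 hue25 base [0.185 0.332] ball [0.299 0.3  ] L0.119 yaw-15 z 0.027 n 126
top s0.71 hue13 base [0.576 0.099] ball [0.589 0.203] L0.105 yaw83 z 0.033 n 78
top s0.67 hue13 base [0.392 0.176] ball [0.397 0.287] L0.112 yaw87 z 0.027 n 76
top s0.61 hue111 base [ 0.28  -0.609] ball [ 0.347 -0.516] L0.115 yaw54 z 0.027 n 109
side s0.92 hue14 base [0.58 0.1 ] ball [0.553 0.208] L0.111 yaw104 z 0.033 n 22
side s0.87 hue25 base [0.188 0.332] ball [0.299 0.3  ] L0.116 yaw-16 z 0.027 n 148
side s0.85 hue14 base [0.395 0.169] ball [0.398 0.286] L0.117 yaw89 z 0.027 n 145
side s0.79 hue14 base [ 0.56  -0.083] ball [ 0.573 -0.205] L0.123 yaw-83 z 0.033 n 93
side s0.76 hue110 base [ 0.283 -0.613] ball [ 0.333 -0.502] L0.122 yaw66 z 0.027 n 75
t30.4 p [ 0.5636 -0.1501  0.2094] jaw-2.5 z [-0.001  0.    -1.   ] F [ 0.6 -0.3  0.3] gap0.0601 q [-0.36  0.22  0.67  1.67 -0.14  1.3   0.29]
shift [ -7.45 -17.22   0.38] turn [ 0.    0.02 -0.49]
```

Request:
apply_moves:
  targets:
    - [[-2, -1.3, 0.2], [0, 0, -0.4], 60]
    - [[-4, -2.8, 0.2], [0, 0, -0.4], 60]
    - [[-5.5, -4.6, 0.2], [0, 0, -0.4], 60]
    - [[-6.5, -6.8, 0.2], [0, 0, -0.4], 60]
    - [[-7.2, -9, 0.2], [0, 0, -0.4], 60]
    - [[-7.4, -11.4, 0.2], [0, 0, -0.4], 60]
    - [[-7.4, -13.8, 0.2], [0, 0, -0.4], 60]
    - [[-7.4, -16, 0.4], [0, 0, -0.4], 60]

```text
time: 31.35
ee_pos: [0.3963, 0.2597, 0.2005]
orientation: [1.0, -0.004, 0.0, -0.001]
contact_force: [0.8, 0.2, -0.8]
finger_gap: 0.0598
```

Request:
apply_moves:
  targets:
    - [[0, -1.2, 1.2], [0, 0, 0], 60]
    - [[0, -1.2, 2.9], [0, 0, 0], 60]
    - [[0, -1.2, 2.9], [0, 0, 0], 60]
    - [[0, -1.2, 2.9], [0, 0, 0], 60]

```text
time: 31.85
ee_pos: [0.3974, 0.2875, 0.129]
orientation: [1.0, -0.005, 0.001, -0.0]
contact_force: [-0.0, 0.1, -0.0]
finger_gap: 0.0597
```

```bash
python3 -c "
from h import *
f=wcheck([.397,.287,.027])
cv2.imwrite('pics/w5.png',cv2.cvtColor(f,cv2.COLOR_RGB2BGR))
plan([.397,.287,.007],0)
"
```

```text
sil 0.82 hue 14.0 n 1976 near-ball centroid None PCAyaw -51.1
sil 0.81 hue 13.0 n 13284 near-ball centroid [0.397 0.283] PCAyaw -90.6
sil 0.78 hue 23.0 n 13380 near-ball centroid None PCAyaw -10.7
tip 0.88 [0.576 0.17  0.006]
pred px [280. 213.]
t32.0 p [0.3978 0.2879 0.1297] jaw-0.5 z [ 0.003  0.002 -1.   ] F [-0.8 -0.1  0. ] gap0.0600 q [-0.82  0.06  0.14  1.97 -0.01  1.11 -0.68]
shift [-0.04  0.05  4.91] turn [-0.03 -0.03 -0.1 ]
```

View pics/w5.png

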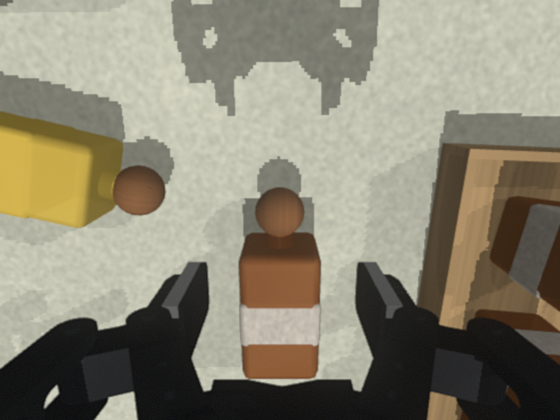

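The amber ball is at (280,212), as predicted. The yellow look-alike at (60,170) is clear of the fingers, so I pinch and lift.

Request:
apply_moves:
  targets:
    - [[0, 0.05, 2], [0, 0, 0], 60]
    - [[0, 0.05, 3.6], [0, 0, 0], 60]
    - [[0, 0.05, 4.9], [0, 0, 0], 60]
    - [[0, 0.05, 4.9], [0, 0, 0], 60]
    - [[0, 0.05, 4.9], [0, 0, 0], 25]
    - [[0, 0.05, 4.9], [0, 0, 0], 20]
    - [[0, 0.05, 4.9], [0, 0, 0], 20]
    - [[0, 0.05, 4.9], [0, 0, 0], 20]
  grip_force: 20

```text
time: 33.0
ee_pos: [0.398, 0.2875, 0.0073]
orientation: [1.0, -0.004, 0.001, -0.001]
contact_force: [-1.4, -1.0, 6.5]
finger_gap: 0.0326
```

Request:
apply_moves:
  targets:
    - [[0, 0, -1], [0, 0, 0], 20]
    - [[0, 0, -2], [0, 0, 0], 20]
    - [[0, 0.3, -3], [0, 0, 0], 20]
    - [[0, 0.9, -4], [0, 0, 0], 20]
    - [[0, 1.5, -5], [0, 0, 0], 20]
    - [[0, 1.8, -6], [0, 0, 0], 20]
    - [[0, 1.8, -7.2], [0, 0, 0], 20]
    - [[0, 1.8, -7.2], [0, 0, 0], 20]

```text
time: 34.0
ee_pos: [0.3975, 0.2421, 0.1873]
orientation: [1.0, -0.004, 0.002, -0.002]
contact_force: [-0.5, 1.5, -4.1]
finger_gap: 0.0322
```

```bash
python3 -c "
from h import *
plan([.44,-.1,.187],-2.6)
plan([.561,-.214,.187],-2.6)
"
```

```text
t34.0 p [0.3975 0.2421 0.1873] jaw-0.5 z [ 0.004  0.004 -1.   ] F [-0.5  1.5 -4.1] gap0.0322 q [-0.78 -0.05  0.17  1.96  0.01  1.23 -0.62]
shift [ 1.82 13.67 -0.03] turn [-0.04 -0.05  0.42]
t34.0 p [0.3975 0.2421 0.1873] jaw-0.5 z [ 0.004  0.004 -1.   ] F [-0.5  1.5 -4.1] gap0.0322 q [-0.78 -0.05  0.17  1.96  0.01  1.23 -0.62]
shift [ 6.69 18.19 -0.03] turn [-0.04 -0.05  0.42]
```

Request:
apply_moves:
  targets:
    - [[0.1, 0.7, 0], [0, 0, 0.4], 20]
    - [[0.2, 1.9, 0], [0, 0, 0.4], 20]
    - [[0.4, 3.5, 0], [0, 0, 0.4], 20]
    - [[0.7, 5.2, 0], [0, 0, 0.4], 20]
    - [[0.9, 6.9, 0], [0, 0, 0.4], 20]
    - [[1.1, 8.6, 0], [0, 0, 0.4], 20]
    - [[1.3, 10.3, 0], [0, 0, 0.4], 20]
    - [[1.5, 12, 0], [0, 0, 0.4], 20]
  grip_force: 30

```text
time: 35.0
ee_pos: [0.4295, -0.0616, 0.1834]
orientation: [1.0, -0.022, -0.001, 0.0]
contact_force: [0.5, 0.8, -5.1]
finger_gap: 0.0321
```

Request:
apply_moves:
  targets:
    - [[0.3, 1.6, 0], [0, 0, 0], 20]
    - [[0.9, 3.0, 0], [0, 0, 0], 20]
    - [[1.8, 4.2, 0], [0, 0, 0], 20]
    - [[2.9, 5.1, 0], [0, 0, 0], 20]
    - [[4.0, 5.7, 0], [0, 0, 0], 20]
    - [[4.8, 6.0, 0], [0, 0, 0], 20]
    - [[5.2, 6.1, 0], [0, 0, 0], 20]
    - [[5.2, 6.1, 0], [0, 0, 0], 20]

```text
time: 36.0
ee_pos: [0.5537, -0.2171, 0.184]
orientation: [1.0, -0.022, -0.001, 0.0]
contact_force: [0.2, 0.9, -4.9]
finger_gap: 0.032
```

Request:
apply_moves:
  targets:
    - [[0, 0, 0], [0, 0, 0], 20]
    - [[0, 0, 0], [0, 0, 0], 20]
    - [[0, 0, 0], [0, 0, 0], 20]
    - [[0, 0, 0], [0, 0, 0], 20]
  grip_force: 20

```text
time: 36.5
ee_pos: [0.5545, -0.2169, 0.1854]
orientation: [1.0, -0.021, 0.0, -0.0]
contact_force: [0.2, 0.3, -4.6]
finger_gap: 0.0321
```

```bash
python3 -c "
from h import *
plan([.561,-.215,.111],-2.6)
a=snap('top')
cv2.imwrite('pics/t2.png',cv2.resize(cv2.cvtColor(a[110:310,100:400],cv2.COLOR_RGB2BGR),(780,520),interpolation=cv2.INTER_CUBIC))
"
```

```text
t36.5 p [ 0.5545 -0.2169  0.1854] jaw-2.5 z [ 0.  0. -1.] F [ 0.2  0.3 -4.6] gap0.0321 q [-0.31  0.28  0.76  1.68 -0.2   1.26  0.45]
shift [ 0.25 -0.08  2.98] turn [-0.   -0.01  0.03]
```

View pics/t2.png

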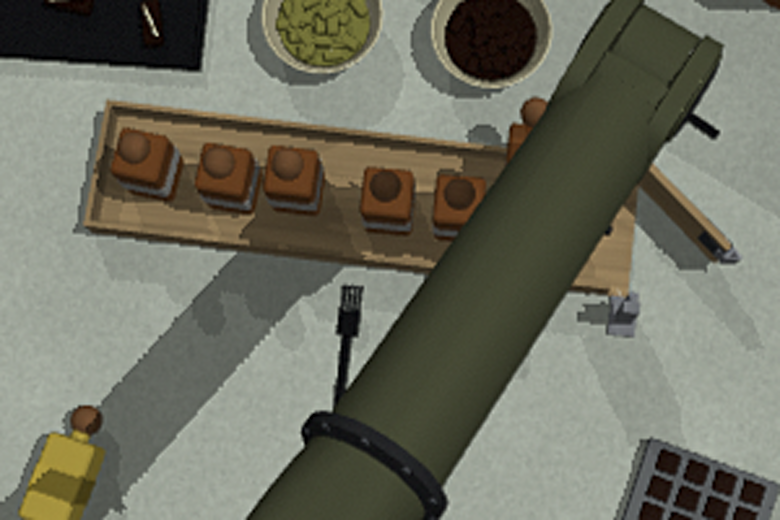

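The top crop shows four bottles upright on the left, plus one at (460,205). The bottle I put near the gate shows at (520,140) with its ball at (535,110), so it leans towards the far wall. I take a closer side view before placing the one in hand.

```bash
python3 -c "
from h import *
a=snap('side')
cv2.imwrite('pics/s3.png',cv2.resize(cv2.cvtColor(a[130:290,170:350],cv2.COLOR_RGB2BGR),(675,600),interpolation=cv2.INTER_CUBIC))
for n in['tipped0','stood0']:
  for r in env.tip_of('side',n): print(n,round(r['score'],2),np.round(r['at'],3))
for c,u,v in(('top',306,152),):
  for z in(.05,.08,.1,.12): print(z,ray(c,u,v,z).round(3))
"
```

```text
tipped0 0.97 [ 0.569 -0.159  0.031]
tipped0 0.84 [ 0.284 -0.613  0.024]
tipped0 0.79 [0.188 0.333 0.029]
tipped0 0.67 [ 0.561 -0.081  0.007]
tipped0 0.62 [ 0.555 -0.207  0.085]
tipped0 0.61 [0.579 0.101 0.007]
tipped0 0.57 [0.575 0.169 0.007]
stood0 0.8 [ 0.558 -0.001  0.007]
stood0 0.69 [0.579 0.263 0.008]
stood0 0.63 [ 0.26  -0.368 -0.002]
stood0 0.49 [ 0.551 -0.208  0.081]
0.05 [ 0.68  -0.165  0.05 ]
0.08 [ 0.67  -0.163  0.08 ]
0.1 [ 0.664 -0.162  0.1  ]
0.12 [ 0.657 -0.161  0.12 ]
```

View pics/s3.png

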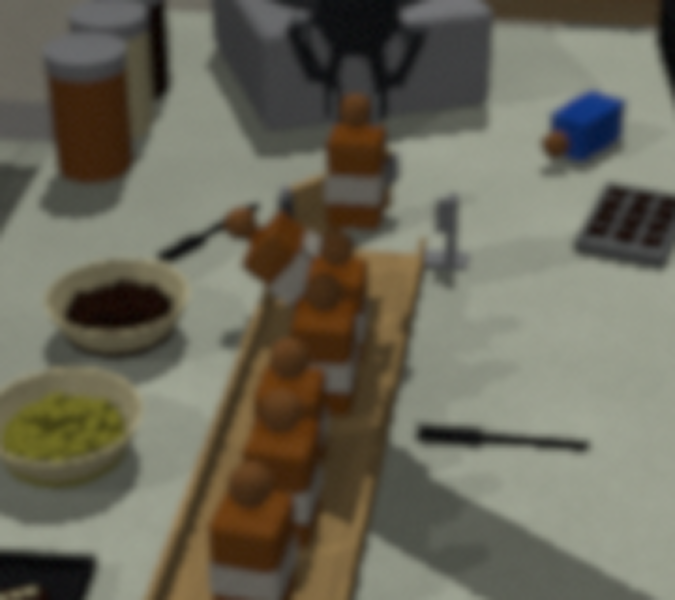

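tipped2 now leans over the far wall: its ball is at (238,222) in the crop and its base is near (0.569,-0.159). It may have been the knock. I place the held bottle closer to the gate first, then raise that one again.

Request:
apply_moves:
  targets:
    - [[0.2, 0.45, 0.2], [0, 0, 0], 20]
    - [[0.2, 0.45, 0.2], [0, 0, 0], 20]
    - [[0.2, 0.45, 1], [0, 0, 0], 20]
    - [[0.2, 0.45, 2], [0, 0, 0], 20]
    - [[0.2, 0.45, 2.6], [0, 0, 0], 20]
    - [[0.2, 0.45, 2.8], [0, 0, 0], 20]
    - [[0.2, 0.45, 2.95], [0, 0, 0], 20]
    - [[0.2, 0.45, 2.95], [0, 0, 0], 20]

```text
time: 37.7
ee_pos: [0.5594, -0.2286, 0.1118]
orientation: [1.0, -0.022, 0.0, 0.0]
contact_force: [-0.8, 0.6, -3.7]
finger_gap: 0.0321
```

Request:
apply_moves:
  targets:
    - [[0, 0, 0.1], [0, 0, 0], 20]
    - [[0, 0, 0.1], [0, 0, 0], 20]

```text
time: 37.95
ee_pos: [0.56, -0.2287, 0.1105]
orientation: [1.0, -0.021, 0.001, -0.0]
contact_force: [-1.9, 1.0, 2.7]
finger_gap: 0.0324
```

Request:
apply_moves:
  targets:
    - [[0, 0, 0.1], [0, 0, 0], 20]
    - [[0, 0, 0.1], [0, 0, 0], 20]
    - [[0, 0, 0.05], [0, 0, 0], 36]
    - [[0, 0, 0.05], [0, 0, 0], 50]
    - [[0, 0, 0.05], [0, 0, 0], 60]
    - [[0, 0, 0.05], [0, 0, 0], 60]
    - [[0, 0, -1.5], [0, 0, 0], 60]
    - [[0, 0, -4], [0, 0, 0], 60]

```text
time: 38.95
ee_pos: [0.5577, -0.2276, 0.2078]
orientation: [1.0, -0.021, -0.002, -0.0]
contact_force: [0.6, -0.2, -0.4]
finger_gap: 0.0599
```

```bash
python3 -c "
from h import *
a=snap('side')
for n in['tipped0','stood0']:
  for r in env.tip_of('side',n): print(n,round(r['score'],2),np.round(r['at'],3))
plan([.5,-.05,.30],88)
"
```

```text
tipped0 0.75 [0.575 0.17  0.007]
tipped0 0.74 [0.6   0.082 0.007]
tipped0 0.67 [ 0.557 -0.08   0.007]
tipped0 0.65 [ 0.282 -0.615  0.028]
tipped0 0.64 [ 0.567 -0.157  0.029]
tipped0 0.61 [ 0.557 -0.219  0.004]
tipped0 0.59 [0.186 0.333 0.028]
stood0 0.6 [ 0.561 -0.005  0.002]
stood0 0.58 [0.58  0.263 0.006]
t39.1 p [ 0.5612 -0.2298  0.2127] jaw-2.5 z [ 0.007 -0.002 -1.   ] F [-0.1 -0.5 -0.7] gap0.0601 q [-0.29  0.28  0.77  1.62 -0.21  1.31  0.47]
shift [-2.73 -7.07 -3.52] turn [-0.05 -0.08 17.9 ]
```

```bash
python3 -c "
from h import *
from scipy.optimize import least_squares
o=[('top',100+535/2.6,110+110/2.6),('side',170+238/3.75,130+222/3.75)]
r=least_squares(lambda P:np.r_[tuple(proj(c,P)-[u,v] for c,u,v in o)],[.66,-.16,.09])
print(r.x.round(4),r.fun.round(1))
plan([.62,-.162,.21],87)
"
```

```text
[ 0.6631 -0.1618  0.0979] [-0.   0.1 -0.1 -0. ]
t39.1 p [ 0.5612 -0.2298  0.2127] jaw-2.5 z [ 0.007 -0.002 -1.   ] F [-0.1 -0.5 -0.7] gap0.0601 q [-0.29  0.28  0.77  1.62 -0.21  1.31  0.47]
shift [ 2.23 -2.81  0.12] turn [  0.08  -0.05 -17.9 ]
```

Request:
apply_moves:
  targets:
    - [[1, -0.7, 0], [0, 0, 2.1], 60]
    - [[2, -1.4, 0], [0, 0, 4.2], 60]
    - [[3, -2.1, 0], [0, 0, 6.3], 60]
    - [[3.95, -2.9, 0], [0, 0, 8.4], 60]
    - [[3.95, -2.9, 0], [0, 0, 10.5], 60]
    - [[3.95, -2.9, 0], [0, 0, 12.6], 60]
    - [[3.95, -2.9, 0.5], [0, 0, 14.7], 60]
    - [[3.95, -2.9, 0.5], [0, 0, 16.8], 60]

```text
time: 40.1
ee_pos: [0.6598, -0.1598, 0.1937]
orientation: [0.726, -0.687, -0.002, 0.001]
contact_force: [1.0, -0.5, 0.2]
finger_gap: 0.0595
```

Request:
apply_moves:
  targets:
    - [[0, 0, 0], [0, 0, 1.2], 60]
    - [[0, 0, 0], [0, 0, 1.2], 60]
    - [[0, 0, 0], [0, 0, 1.2], 60]

```text
time: 40.48
ee_pos: [0.6606, -0.1602, 0.1956]
orientation: [-0.692, 0.722, 0.0, -0.0]
contact_force: [0.1, -0.8, 0.3]
finger_gap: 0.0596
```

```bash
python3 -c "
from h import *
f=wcheck([.663,-.162,.098])
cv2.imwrite('pics/w6.png',cv2.cvtColor(f,cv2.COLOR_RGB2BGR))
plan([.663,-.162,.079],-92.5)
"
```

```text
sil 0.97 hue 13.0 n 4497 near-ball centroid None PCAyaw 150.2
sil 0.91 hue 13.0 n 4138 near-ball centroid None PCAyaw -170.2
sil 0.59 hue 13.0 n 8074 near-ball centroid [ 0.658 -0.16 ] PCAyaw 178.4
tip 0.94 [ 0.555 -0.078  0.007]
tip 0.77 [0.597 0.081 0.008]
tip 0.67 [ 0.556 -0.219  0.006]
tip 0.63 [ 0.57  -0.159  0.025]
pred px [285. 211.]
t40.6 p [ 0.6608 -0.1603  0.1963] jaw-92.4 z [ 0.  0. -1.] F [ 0.6 -0.5  0.6] gap0.0603 q [-0.49  0.57  1.    1.44 -0.48  1.39 -1.08]
shift [ 0.07 -0.09  4.69] turn [0.   0.   0.02]
```

View pics/w6.png

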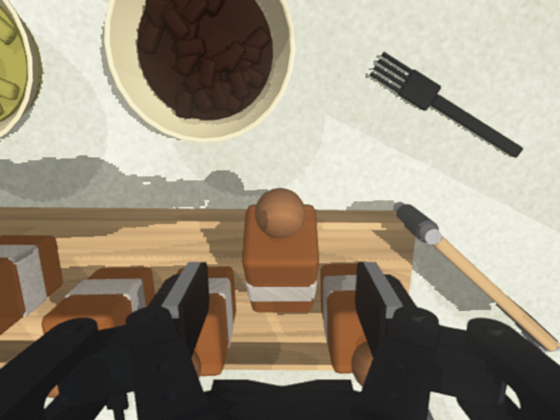

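The leaning bottle's ball is at (280,213) against a predicted (285,211). I pinch it with the jaws along the lane and lift.

Request:
apply_moves:
  targets:
    - [[-0.05, -0.1, 2], [0, 0, 0], 60]
    - [[-0.05, -0.1, 3.6], [0, 0, 0], 60]
    - [[-0.05, -0.1, 4.55], [0, 0, 0], 60]
    - [[-0.05, -0.1, 4.55], [0, 0, 0], 60]
    - [[-0.05, -0.1, 4.55], [0, 0, 0], 25]
    - [[-0.05, -0.1, 4.55], [0, 0, 0], 20]
    - [[-0.05, -0.1, 4.55], [0, 0, 0], 20]
    - [[-0.05, -0.1, 4.55], [0, 0, 0], 20]
  grip_force: 20

```text
time: 41.62
ee_pos: [0.6648, -0.1597, 0.0843]
orientation: [-0.692, 0.722, -0.001, 0.001]
contact_force: [1.2, -1.9, 3.6]
finger_gap: 0.0325
```

```bash
python3 -c "
from h import *
plan([.561,-.150,.21],-92.5)
"
```

```text
t41.6 p [ 0.6648 -0.1597  0.0843] jaw-92.5 z [ 0.003 -0.001 -1.   ] F [ 1.2 -1.9  3.6] gap0.0325 q [-0.46  0.66  0.94  1.55 -0.56  1.21 -1.03]
shift [-0.21  4.15 -5.04] turn [-0.04 -0.01  0.01]
```

Request:
apply_moves:
  targets:
    - [[0, 0.5, -0.8], [0, 0, 0], 20]
    - [[-0.1, 1.2, -1.6], [0, 0, 0], 20]
    - [[-0.2, 2.1, -2.4], [0, 0, 0], 20]
    - [[-0.2, 3.0, -3.2], [0, 0, 0], 20]
    - [[-0.2, 3.8, -4], [0, 0, 0], 20]
    - [[-0.2, 4.15, -5], [0, 0, 0], 20]
    - [[-0.2, 4.15, -5.3], [0, 0, 0], 20]
    - [[-0.2, 4.15, -5.3], [0, 0, 0], 20]

```text
time: 42.62
ee_pos: [0.5602, -0.1491, 0.2146]
orientation: [-0.692, 0.722, 0.0, 0.0]
contact_force: [-0.3, 0.2, -5.2]
finger_gap: 0.0325
```

Request:
apply_moves:
  targets:
    - [[0, 0, 0], [0, 0, 0], 20]
    - [[0, 0, 0], [0, 0, 0], 20]
    - [[0, 0, 0], [0, 0, 0], 20]
    - [[0, 0, 0], [0, 0, 0], 20]

```text
time: 43.12
ee_pos: [0.5599, -0.1498, 0.215]
orientation: [-0.692, 0.722, 0.0, -0.0]
contact_force: [0.0, -0.4, -5.1]
finger_gap: 0.0322
```

```bash
python3 -c "
from h import *
plan([.562,-.150,.111],-92.5)
a=snap('side')
cv2.imwrite('pics/s4.png',cv2.resize(cv2.cvtColor(a[110:270,170:350],cv2.COLOR_RGB2BGR),(675,600),interpolation=cv2.INTER_CUBIC))
for n in['tipped0','stood0']:
  for r in env.tip_of('side',n): print(n,round(r['score'],2),np.round(r['at'],3))
"
```

```text
t43.1 p [ 0.5599 -0.1498  0.215 ] jaw-92.5 z [-0. -0. -1.] F [ 0.  -0.4 -5.1] gap0.0322 q [-0.72  0.32  1.14  1.69 -0.3   1.33 -1.15]
shift [ 0.   -0.09  4.16] turn [ 0. -0.  0.]
tipped0 0.88 [0.571 0.169 0.007]
tipped0 0.77 [0.187 0.332 0.027]
tipped0 0.74 [0.599 0.084 0.005]
tipped0 0.63 [ 0.28  -0.613  0.029]
tipped0 0.62 [ 0.559 -0.079  0.006]
tipped0 0.52 [ 0.559 -0.22   0.007]
stood0 0.88 [0.58  0.264 0.008]
stood0 0.79 [ 0.56  -0.001  0.004]
stood0 0.45 [ 0.776 -0.106  0.001]
stood0 0.29 [ 0.547 -0.15   0.111]
```

View pics/s4.png

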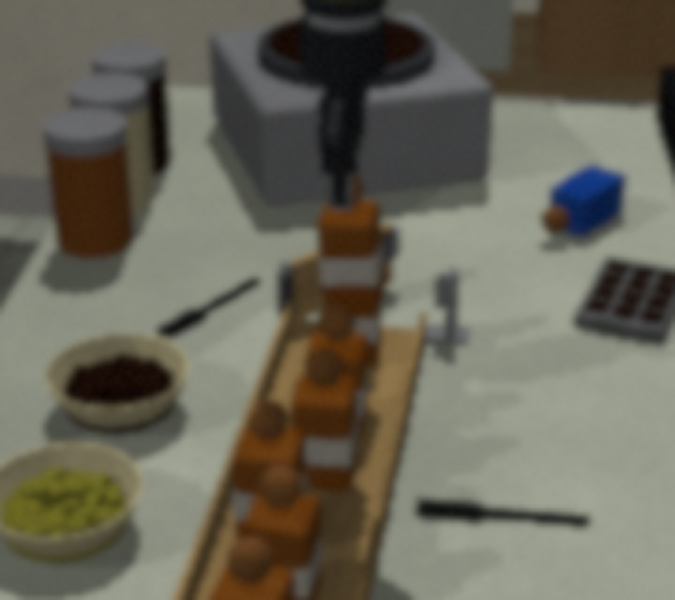

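It hangs upright above its slot, at (348,255) in the crop. Joint 3 is near its limit, so I turn the tool back across the lane before lowering.

Request:
apply_moves:
  targets:
    - [[0, 0, -0.5], [0, 0, -1], 20]
    - [[0, 0, -1], [0, 0, -3], 20]
    - [[0, 0, -1], [0, 0, -5], 20]
    - [[0, 0, -1], [0, 0, -7], 20]
    - [[0, 0, -1], [0, 0, -9], 20]
    - [[0, 0, -1], [0, 0, -11], 20]
    - [[0, 0, -1], [0, 0, -13], 20]
    - [[0, 0, -1], [0, 0, -15], 20]
  grip_force: 25

```text
time: 44.28
ee_pos: [0.5599, -0.1498, 0.2402]
orientation: [0.989, -0.149, -0.0, -0.0]
contact_force: [0.3, 0.1, -4.7]
finger_gap: 0.0323
```

Request:
apply_moves:
  targets:
    - [[0, 0, 0], [0, 0, -1.5], 20]
    - [[0, 0, 0], [0, 0, -3], 20]
    - [[0, 0, 0], [0, 0, -3], 20]
    - [[0, 0, 0.5], [0, 0, -3], 20]
    - [[0, 0, 1.5], [0, 0, -3], 20]
    - [[0, 0, 2.5], [0, 0, -3], 20]
    - [[0, 0, 2.5], [0, 0, -3], 20]
    - [[0, 0, 2.5], [0, 0, -3], 20]
  grip_force: 20

```text
time: 45.28
ee_pos: [0.5604, -0.1499, 0.1782]
orientation: [1.0, -0.022, 0.0, 0.0]
contact_force: [-0.3, -0.2, -4.8]
finger_gap: 0.0325
```

```bash
python3 -c "
from h import *
plan([.562,-.149,.1115],-2.5)
snap('side')
for n in['tipped0','stood0']:
  for r in env.tip_of('side',n): print(n,round(r['score'],2),np.round(r['at'],3))
"
```

```text
t45.3 p [ 0.5604 -0.1499  0.1782] jaw-2.5 z [ 0.001 -0.    -1.   ] F [-0.3 -0.2 -4.8] gap0.0325 q [-0.52  0.27  0.86  1.73 -0.21  1.24  0.35]
shift [ 0.06 -0.04  2.67] turn [ 0.01 -0.01 -0.  ]
tipped0 0.94 [0.188 0.331 0.026]
tipped0 0.87 [0.575 0.17  0.006]
tipped0 0.67 [ 0.558 -0.166  0.078]
tipped0 0.67 [0.6   0.084 0.009]
tipped0 0.61 [ 0.558 -0.081  0.008]
tipped0 0.58 [ 0.56  -0.219  0.005]
tipped0 0.56 [ 0.284 -0.614  0.028]
stood0 0.67 [ 0.559 -0.005  0.006]
stood0 0.66 [0.578 0.26  0.004]
```

Request:
apply_moves:
  targets:
    - [[0.05, -0.4, 0.5], [0, 0, 0], 20]
    - [[0.05, -0.4, 1.2], [0, 0, 0], 20]
    - [[0.05, -0.4, 2], [0, 0, 0], 20]
    - [[0.05, -0.4, 2.4], [0, 0, 0], 20]
    - [[0.05, -0.4, 2.6], [0, 0, 0], 20]
    - [[0.05, -0.4, 2.7], [0, 0, 0], 20]
    - [[0.05, -0.4, 2.7], [0, 0, 0], 20]

```text
time: 46.3
ee_pos: [0.5624, -0.1421, 0.1126]
orientation: [1.0, -0.022, 0.001, 0.001]
contact_force: [-4.5, -0.7, 8.0]
finger_gap: 0.032
```

```bash
python3 -c "
from h import *
state()
snap('side')
for r in env.tip_of('side','tipped0'): print(round(r['score'],2),np.round(r['at'],3))
"
```

```text
t46.3 p [ 0.5624 -0.1421  0.1126] jaw-2.6 z [ 0.002 -0.001 -1.   ] F [-4.5 -0.7  8. ] gap0.0320 q [-0.5   0.34  0.83  1.8  -0.27  1.12  0.38]
0.9 [0.575 0.169 0.006]
0.9 [0.599 0.08  0.009]
0.89 [0.189 0.332 0.028]
0.69 [ 0.562 -0.22   0.004]
0.51 [ 0.282 -0.612  0.028]
0.5 [ 0.563 -0.084  0.009]
0.44 [ 0.783  0.088 -0.002]
0.38 [ 0.262 -0.37  -0.001]
0.15 [0.402 0.031 0.001]
```

Request:
apply_moves:
  targets:
    - [[0, 0.2, 0.1], [0, 0, 0], 20]
    - [[0, 0.4, 0.15], [0, 0, 0], 20]
    - [[0, 0.4, 0.15], [0, 0, 0], 20]
    - [[0, 0.4, 0.1], [0, 0, 0], 34]
    - [[0, 0.4, 0.1], [0, 0, 0], 38]
    - [[0, 0.4, 0.1], [0, 0, 0], 42]
    - [[0, 0.4, 0.1], [0, 0, 0], 46]
    - [[0, 0.4, 0.1], [0, 0, 0], 46]

```text
time: 47.4
ee_pos: [0.5613, -0.1498, 0.1076]
orientation: [1.0, -0.022, -0.0, 0.0]
contact_force: [0.2, -1.1, -0.4]
finger_gap: 0.0459
```

```bash
python3 -c "
from h import *
state()
a=snap('side')
for n in['tipped0','stood0']:
  for r in env.tip_of('side',n): print(n,round(r['score'],2),np.round(r['at'],3))
_c.pop('wrist',None);cam('wrist');b=snap('wrist')
cv2.imwrite('pics/c5.png',cv2.cvtColor(np.hstack([cv2.resize(a[130:250,190:310],(400,400)),cv2.resize(b,(400,300))[:,:].copy() if 0 else cv2.copyMakeBorder(cv2.resize(b,(400,300)),0,100,0,0,cv2.BORDER_CONSTANT)]),cv2.COLOR_RGB2BGR))
"
```

```text
t47.4 p [ 0.5613 -0.1498  0.1076] jaw-2.5 z [-0. -0. -1.] F [ 0.2 -1.1 -0.4] gap0.0459 q [-0.48  0.35  0.83  1.8  -0.28  1.12  0.4 ]
tipped0 0.96 [0.574 0.167 0.004]
tipped0 0.95 [0.185 0.333 0.028]
tipped0 0.89 [0.601 0.082 0.009]
tipped0 0.82 [ 0.281 -0.617  0.028]
tipped0 0.62 [ 0.559 -0.081  0.008]
tipped0 0.41 [ 0.559 -0.22   0.007]
tipped0 0.23 [ 0.778 -0.105 -0.004]
stood0 0.85 [ 0.558 -0.001  0.005]
stood0 0.82 [0.58  0.263 0.007]Traceback (most recent call last):
  File "<string>", line 7, in <module>
    _c.pop('wrist',None);cam('wrist');b=snap('wrist')
    ^^
NameError: name '_c' is not defined
```

Request:
apply_moves:
  targets:
    - [[0, 0, 0], [0, 0, 0], 66]
    - [[0, 0, 0], [0, 0, 0], 66]
    - [[0, 0, -0.5], [0, 0, 0], 66]
    - [[0, 0, -1.2], [0, 0, 0], 66]
    - [[0, 0, -2.2], [0, 0, 0], 66]
    - [[0, 0, -4], [0, 0, 0], 66]
    - [[0, 0, -5], [0, 0, 0], 66]
    - [[0, 0, -5], [0, 0, 0], 66]

```text
time: 48.55
ee_pos: [0.5627, -0.1505, 0.2361]
orientation: [1.0, -0.022, 0.003, -0.0]
contact_force: [-0.4, -0.8, -1.4]
finger_gap: 0.0659
```

```bash
python3 - <<'E'
import h
from h import *
state()
a=snap('side'); t=snap('top'); b=snap('wrist')
cv2.imwrite('pics/c5.png',cv2.cvtColor(np.hstack([cv2.resize(a[130:270,170:310],(400,400)),cv2.copyMakeBorder(cv2.resize(b,(400,300)),0,100,0,0,cv2.BORDER_CONSTANT)]),cv2.COLOR_RGB2BGR))
for n in['tipped0']:
  for r in env.tip_of('wrist',n): print(n,round(r['score'],2),np.round(r['at'],3))
for n in ['gate_push','gate_hinge','strike']:
  for c in('top','side'):
    for r in env.tip_of(c,n)[:2]: print(n,c,round(r['score'],2),np.round(r['at'],3))
E
```

```text
t48.5 p [ 0.5627 -0.1505  0.2361] jaw-2.5 z [ 0.006 -0.    -1.   ] F [-0.4 -0.8 -1.4] gap0.0659 q [-0.54  0.22  0.88  1.65 -0.18  1.35  0.32]
tipped0 0.98 [ 0.558 -0.152  0.007]
tipped0 0.76 [ 0.558 -0.082  0.008]
tipped0 0.68 [ 0.556 -0.222  0.008]
gate_push top 0.95 [ 0.549 -0.362  0.061]
gate_push side 0.76 [ 0.557 -0.358  0.06 ]
gate_push side 0.47 [0.573 0.032 0.001]
gate_hinge top 0.61 [ 0.635 -0.267  0.063]
gate_hinge top 0.52 [ 0.477 -0.27   0.055]
gate_hinge side 0.87 [ 0.63  -0.271  0.057]
strike top 0.75 [ 0.474 -0.275  0.056]
strike side 0.57 [ 0.473 -0.273  0.062]
strike side 0.46 [ 0.783  0.089 -0.005]
```

View pics/c5.png

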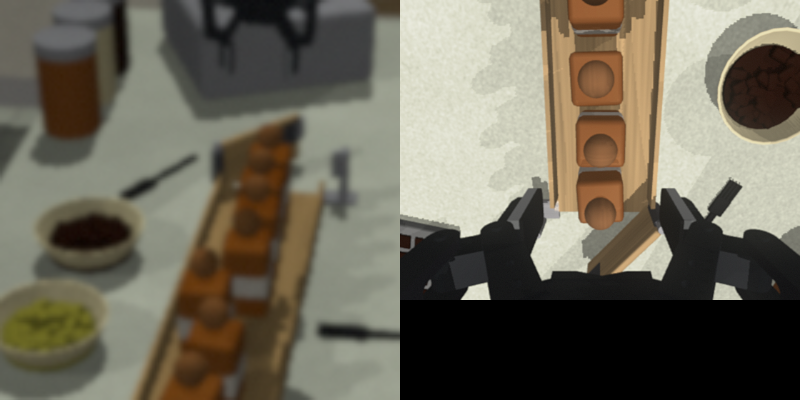

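All seven stand upright: the wrist crop shows three square tops in a row at (597,78), (600,150) and (600,200), and the wrist detector puts their bases at z≈0.007. Next I plan the gate push, with closed fingers tilted outwards and following the gate's arc.

```bash
cat > g.py <<'E'
from h import *
H=np.array([.633,-.2695]); a0=np.radians(177.4); tilt=np.radians(15)
def pose(phi,off,z,r=.120):
    a=a0+phi; u=np.array([np.cos(a),np.sin(a),0]); n=np.array([-np.sin(a),np.cos(a),0])
    p=np.r_[H,z]+r*u+n*off
    zt=-np.sin(tilt)*n-np.cos(tilt)*np.array([0,0,1]); x=-u; return p,np.c_[x,np.cross(zt,x),zt]
def rows(L,ref=None):
    if ref is None: s,M=state(); p0=s['ee_pos']
    else: p0,M=ref
    for q in L:
        p,T=pose(*q); print(q,(M.T@(p-p0)/.025).round(2).tolist(),(R.from_matrix(M.T@T).as_rotvec()*36/np.pi).round(2).tolist(),p.round(3))
E
python3 -c "
from g import *
rows([(.89,.035,.22),(.89,.028,.055)])
"
```

```text
t49.0 p [ 0.561  -0.1498  0.2322] jaw-2.5 z [-0.001 -0.    -1.   ] F [-0.4  0.5 -0.1] gap0.0662 q [-0.54  0.23  0.88  1.65 -0.18  1.35  0.32]
(0.89, 0.035, 0.22) [1.14, 9.27, 0.49] [2.8, -1.32, -10.12] [ 0.579 -0.382  0.22 ]
(0.89, 0.028, 0.055) [0.93, 9.09, 7.09] [2.8, -1.32, -10.12] [ 0.574 -0.378  0.055]
```

Request:
apply_moves:
  targets:
    - [[0.3, 2.2, 0], [0.7, -0.3, -2.0], 40]
    - [[0.6, 4.5, 0], [1.4, -0.6, -4.0], 0]
    - [[0.9, 6.8, 0.2], [2.0, -1.0, -6.0], 0]
    - [[1.2, 9.3, 0.5], [2.5, -1.2, -8.0], 0]
    - [[1.2, 9.3, 0.5], [2.8, -1.3, -10.1], 0]
    - [[1.2, 9.3, 0.5], [2.8, -1.3, -10.1], 0]
    - [[1.2, 9.3, 2], [2.8, -1.3, -10.1], 0]
    - [[1.2, 9.3, 3.5], [2.8, -1.3, -10.1], 0]

```text
time: 50.05
ee_pos: [0.5815, -0.3837, 0.144]
orientation: [0.905, 0.406, -0.052, -0.119]
contact_force: [0.5, -0.1, -0.5]
finger_gap: 0.0001
```

```bash
python3 -c "
from g import *
rows([(.89,.028,.055)])
snap('top')
for r in env.tip_of('top','gate_push')[:2]: print(round(r['score'],2),np.round(r['at'],3))
"
```

```text
t50.0 p [ 0.5815 -0.3837  0.144 ] jaw48.3 z [-0.19   0.173 -0.966] F [ 0.5 -0.1 -0.5] gap0.0001 q [ 0.19  0.75  0.67  1.17 -0.43  1.63  1.65]
(0.89, 0.028, 0.055) [-0.02, 0.55, 3.54] [0.02, -0.03, -0.01] [ 0.574 -0.378  0.055]
0.61 [ 0.55  -0.359  0.06 ]
```

Request:
apply_moves:
  targets:
    - [[0, 0.2, 1.2], [0, 0, 0], 0]
    - [[0, 0.4, 2.4], [0, 0, 0], 0]
    - [[0, 0.55, 3.55], [0, 0, 0], 0]
    - [[0, 0.55, 3.55], [0, 0, 0], 0]
    - [[0, 0.55, 3.55], [0, 0, 0], 0]

```text
time: 50.78
ee_pos: [0.5751, -0.3776, 0.0579]
orientation: [0.905, 0.406, -0.052, -0.118]
contact_force: [-0.7, -0.9, 0.6]
finger_gap: 0.0
```

```bash
python3 -c "
from g import *
rows([(.89,.011,.055),(.8,.011,.055),(.7,.011,.055),(.6,.011,.055),(.5,.011,.055),(.4,.011,.055),(.3,.011,.055)])
"
```

```text
t50.8 p [ 0.5751 -0.3776  0.0579] jaw48.3 z [-0.189  0.172 -0.967] F [-0.7 -0.9  0.6] gap0.0000 q [ 0.17  0.8   0.65  1.28 -0.45  1.48  1.68]
(0.89, 0.011, 0.055) [-0.03, -0.65, 0.29] [0.04, -0.03, -0.01] [ 0.562 -0.367  0.055]
(0.8, 0.011, 0.055) [-0.05, -1.06, 0.4] [0.04, 0.24, 0.99] [ 0.553 -0.36   0.055]
(0.7, 0.011, 0.055) [-0.03, -1.53, 0.53] [0.04, 0.53, 2.1] [ 0.545 -0.351  0.055]
(0.6, 0.011, 0.055) [0.04, -1.99, 0.65] [0.04, 0.82, 3.21] [ 0.537 -0.342  0.055]
(0.5, 0.011, 0.055) [0.16, -2.44, 0.77] [0.04, 1.12, 4.31] [ 0.53  -0.332  0.055]
(0.4, 0.011, 0.055) [0.33, -2.88, 0.88] [0.03, 1.41, 5.42] [ 0.524 -0.321  0.055]
(0.3, 0.011, 0.055) [0.53, -3.3, 0.99] [0.03, 1.71, 6.53] [ 0.52  -0.31   0.055]
```

Request:
apply_moves:
  targets:
    - [[0, -0.65, 0.3], [0, 0, 0], 0]
    - [[0, -1.05, 0.4], [0, 0.25, 1], 0]
    - [[0, -1.55, 0.5], [0, 0.5, 2.1], 0]
    - [[0.05, -2, 0.65], [0, 0.8, 3.2], 0]
    - [[0.15, -2.45, 0.75], [0, 1.1, 4.3], 0]
    - [[0.35, -2.9, 0.9], [0, 1.4, 5.4], 0]
    - [[0.55, -3.3, 1], [0, 1.7, 6.5], 0]
    - [[0.55, -3.3, 1], [0, 1.7, 6.5], 0]

```text
time: 51.78
ee_pos: [0.5196, -0.3101, 0.0553]
orientation: [0.983, 0.127, -0.016, -0.128]
contact_force: [-0.9, -0.9, 1.1]
finger_gap: 0.0001
```

```bash
python3 -c "
from g import *
rows([(.2,.011,.055),(.15,.011,.055),(.1,.011,.055),(.05,.011,.055),(.02,.011,.055),(0,.011,.055)])
snap('top')
for r in env.tip_of('top','gate_push')[:2]: print(round(r['score'],2),np.round(r['at'],3))
"
```

```text
t51.8 p [ 0.5196 -0.3101  0.0553] jaw14.8 z [-0.063  0.248 -0.967] F [-0.9 -0.9  1.1] gap0.0001 q [ 0.04  0.62  0.77  1.6  -0.57  1.35  1.22]
(0.2, 0.011, 0.055) [-0.02, -0.45, 0.13] [0.03, 0.28, 1.15] [ 0.516 -0.299  0.055]
(0.15, 0.011, 0.055) [-0.01, -0.69, 0.19] [0.03, 0.43, 1.7] [ 0.515 -0.293  0.055]
(0.1, 0.011, 0.055) [0.01, -0.92, 0.26] [0.03, 0.58, 2.25] [ 0.514 -0.287  0.055]
(0.05, 0.011, 0.055) [0.04, -1.15, 0.32] [0.03, 0.73, 2.81] [ 0.513 -0.281  0.055]
(0.02, 0.011, 0.055) [0.07, -1.29, 0.35] [0.03, 0.81, 3.14] [ 0.513 -0.277  0.055]
(0, 0.011, 0.055) [0.09, -1.38, 0.38] [0.03, 0.87, 3.36] [ 0.513 -0.275  0.055]
```

Request:
apply_moves:
  targets:
    - [[0, -0.3, 0.1], [0, 0.15, 0.6], 0]
    - [[0, -0.45, 0.15], [0, 0.3, 1.1], 0]
    - [[0, -0.6, 0.2], [0, 0.35, 1.4], 0]
    - [[0, -0.75, 0.2], [0, 0.45, 1.8], 0]
    - [[0, -0.9, 0.25], [0, 0.6, 2.2], 0]
    - [[0, -1.05, 0.3], [0, 0.65, 2.5], 0]
    - [[0, -1.05, 0.3], [0, 0.65, 2.5], 0]

```text
time: 52.75
ee_pos: [0.5139, -0.2917, 0.053]
orientation: [0.993, 0.013, 0.0, -0.121]
contact_force: [6.5, -16.8, -7.3]
finger_gap: 0.0001
```

```bash
python3 -c "
from g import *
rows([(.02,.011,.055),(0,.011,.055),(-.02,.011,.055)])
snap('top')
for r in env.tip_of('top','gate_push')[:2]: print(round(r['score'],2),np.round(r['at'],3))
"
```

```text
t52.8 p [ 0.5139 -0.2917  0.053 ] jaw1.5 z [-0.002  0.241 -0.971] F [  6.5 -16.8  -7.3] gap0.0001 q [-0.03  0.57  0.82  1.7  -0.61  1.27  1.02]
(0.02, 0.011, 0.055) [-0.03, -0.57, 0.06] [0.21, 0.1, 0.58] [ 0.513 -0.277  0.055]
(0, 0.011, 0.055) [-0.03, -0.67, 0.08] [0.21, 0.16, 0.8] [ 0.513 -0.275  0.055]
(-0.02, 0.011, 0.055) [-0.03, -0.76, 0.1] [0.21, 0.22, 1.02] [ 0.513 -0.273  0.055]
0.73 [ 0.721 -0.309  0.003]
```

Request:
apply_moves:
  targets:
    - [[0, -0.1, 0.05], [0, 0.1, 0.4], 0]
    - [[0, -0.2, 0.05], [0, 0.2, 0.8], 0]
    - [[0, -0.3, 0.1], [0, 0.2, 0.8], 0]
    - [[0, -0.3, 0.1], [0, 0.2, 0.8], 0]

```text
time: 53.35
ee_pos: [0.5128, -0.2882, 0.053]
orientation: [0.993, -0.024, 0.005, -0.118]
contact_force: [5.1, -22.9, -6.7]
finger_gap: -0.0002
```

Request:
apply_moves:
  targets:
    - [[0, -0.1, 0.03], [0, 0, 0], 0]
    - [[0, -0.2, 0.05], [0, 0, 0], 0]
    - [[0, -0.3, 0.05], [0, 0, 0], 0]
    - [[0, -0.3, 0.05], [0, 0, 0], 0]

```text
time: 53.85
ee_pos: [0.512, -0.2781, 0.0533]
orientation: [0.992, -0.024, 0.004, -0.121]
contact_force: [2.3, -19.4, -5.7]
finger_gap: -0.0003
```

```bash
python3 -c "
from g import *
rows([(0.02,.011,.055),(0,.011,.055)])
a=snap('top');b=snap('side')
h=lambda f,y,x:cv2.resize(f[y:y+90,x:x+90],(400,400),interpolation=cv2.INTER_CUBIC)
cv2.imwrite('pics/g1.png',cv2.cvtColor(np.hstack([h(a,150,300),h(b,140,220)]),cv2.COLOR_RGB2BGR))
"
```

```text
t53.9 p [ 0.512  -0.2781  0.0533] jaw-2.7 z [ 0.013  0.239 -0.971] F [  2.3 -19.4  -5.7] gap-0.0003 q [-0.07  0.55  0.83  1.74 -0.62  1.25  0.94]
(0.02, 0.011, 0.055) [0.03, -0.04, -0.06] [0.23, -0.08, -0.24] [ 0.513 -0.277  0.055]
(0, 0.011, 0.055) [0.02, -0.14, -0.04] [0.23, -0.02, -0.02] [ 0.513 -0.275  0.055]
```

View pics/g1.png

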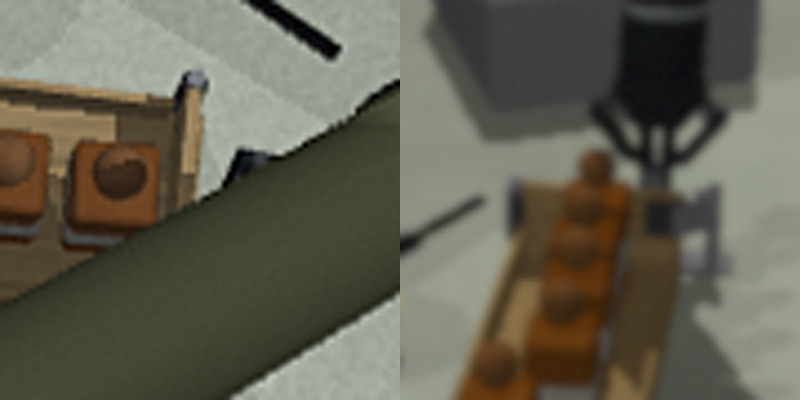

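The crop shows the gate shut across the lane's end, at (190,110) on the left and (600,195) on the right, after a 10 mm jump. I push slightly more, then back off.

Request:
apply_moves:
  targets:
    - [[0, -0.1, 0], [0, 0, 0], 0]
    - [[0, -0.2, 0], [0, 0, 0], 0]
    - [[0, -0.2, 0], [0, 0, 0], 0]

```text
time: 54.32
ee_pos: [0.512, -0.2779, 0.0536]
orientation: [0.993, -0.025, 0.004, -0.116]
contact_force: [5.4, -27.8, -14.3]
finger_gap: 0.0
```

Request:
apply_moves:
  targets:
    - [[0, 0.3, 0], [0, 0, 0], 0]
    - [[0, 0.6, 0], [0, 0, 0], 0]
    - [[0, 0.9, -0.1], [0, 0, 0], 0]
    - [[0, 1.4, -0.3], [0, 0, 0], 0]
    - [[0, 2.2, -0.6], [0, 0, 0], 0]
    - [[0, 3, -2], [0, 0, 0], 0]
    - [[0, 3.5, -4], [0, 0, 0], 0]
    - [[0, 3.5, -6], [0, 0, 0], 0]

```text
time: 55.32
ee_pos: [0.5067, -0.3869, 0.1772]
orientation: [0.991, -0.021, 0.0, -0.13]
contact_force: [0.2, 1.1, 0.5]
finger_gap: 0.0001
```

Request:
apply_moves:
  targets:
    - [[0, 2, -2], [0, 0, 0], 0]
    - [[2, 4, -3], [0, 0, 0], 0]
    - [[4, 5, -3], [0, 0, 0], 0]
    - [[5, 5, -3], [0, 0, 0], 0]
    - [[5, 5, -3], [0, 0, 0], 0]

```text
time: 55.95
ee_pos: [0.6285, -0.5306, 0.2126]
orientation: [0.991, -0.019, -0.0, -0.131]
contact_force: [0.2, -0.5, 0.9]
finger_gap: 0.0002
```

```bash
python3 -c "
from g import *
state()
a=snap('top');b=snap('side')
cv2.imwrite('pics/g2.png',cv2.cvtColor(np.vstack([cv2.resize(a[130:260,120:400],(646,300)),cv2.resize(b[130:260,120:400],(646,300))]),cv2.COLOR_RGB2BGR))
for c in('top','side'):
  for n in('gate_push','tipped0','stood0'):
    for r in env.tip_of(c,n): print(c,n,round(r['score'],2),np.round(r['at'],3))
"
```

```text
t56.0 p [ 0.6285 -0.5306  0.2126] jaw-2.1 z [ 0.004  0.26  -0.966] F [ 0.2 -0.5  0.9] gap0.0002 q [ 0.52  0.99  0.77  0.62 -0.79  1.87  0.87]
top gate_push 0.74 [ 0.51  -0.272  0.059]
top tipped0 0.96 [0.575 0.173 0.003]
top tipped0 0.82 [ 0.559 -0.084  0.007]
top tipped0 0.8 [ 0.279 -0.611  0.027]
top tipped0 0.75 [ 0.556 -0.214  0.008]
top tipped0 0.71 [0.185 0.33  0.026]
top tipped0 0.7 [ 0.557 -0.154  0.006]
top tipped0 0.68 [0.595 0.08  0.007]
top tipped0 0.52 [ 0.474 -0.273  0.054]
top stood0 0.89 [0.581 0.26  0.002]
top stood0 0.67 [ 0.56  -0.006  0.004]
side gate_push 0.54 [ 0.512 -0.266  0.063]
side gate_push 0.45 [ 0.474 -0.274  0.062]
side tipped0 0.84 [0.573 0.169 0.009]
side tipped0 0.8 [0.189 0.335 0.026]
side tipped0 0.77 [ 0.283 -0.613  0.024]
side tipped0 0.66 [ 0.557 -0.081  0.01 ]
side tipped0 0.44 [ 0.558 -0.22   0.008]
side stood0 0.97 [0.579 0.266 0.004]
```

View pics/g2.png

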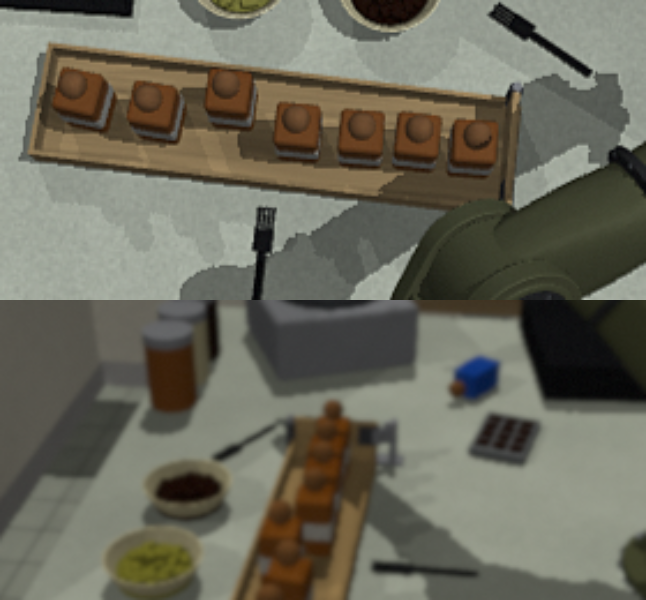

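```bash
python3 -c "
from g import *
a=snap('top')
for r in env.tip_of('top','gate_push'): print(round(r['score'],2),np.round(r['at'],3))
print(env.hand_in())"
```

```text
0.57 [ 0.51  -0.27   0.061]
the job is handed in; nothing more can be done
None
```

The job is handed in: all seven amber bottles, five of them tipped at the start, stood upright in the lane and the gate was shut. I stood each tipped bottle up by pinching its ball, then pushed the gate closed last with the fingers shut.

- **Upright bottles:** the last top view showed seven square tops in one row. The detectors put every base on the lane floor, at 2–10 mm.
- **Gate:** about 2 s after I backed the tool away, the gate's push point was still at about (0.510, -0.270). That fits a latched gate to within the detector's error. I had felt a 10 mm jump while pushing. The tongue itself was not seen snapping in, because the arm hid it.
- **What went wrong:**
  - tipped2 toppled against the far wall after my first placing, for a reason I could not establish. I picked it up again and stood it back in the row.
  - tipped4, already standing, was found about 3 cm aside, most likely from the announced knock. It was still upright in the lane, so I left it.
- **Side camera:** it missed some bottles hidden behind others in the row. I relied on the top and wrist views for those.
- **Left alone:** I never reached for the bowls, forks, mould or the yellow and blue look-alikes. They were in their old places wherever I saw them.
- **Effort:** I viewed 16 pictures, two over the budget, and used about 56 s of the 210 s.

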